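Weigh a casting on the spring scale

ROBOT

A 6-joint arm with a two-finger parallel gripper is mounted at the origin on the work surface; the furniture and walls round the work are solid. World frame = base frame: x ahead of the robot, y to its left, z up, the work surface at z = 0. Lengths are in mm, angles in rad, forces in N, time in s.
With the tool pointing down it reaches from about 275 to 750 mm from the base axis. Payload 10.2 kg.
Tool frame: the origin (TCP) lies between the finger pads; the fingertips stand 17 mm ahead of it and the grasp point (between the pads) lies 2 mm behind it; y points along the fingers, x is the direction in which the jaws open and shut, and the axes are right-handed (so a half turn about y gives the same grasp; the last joint's range is limited). The gripper opens to 85 mm and grips with 20 to 120 N. Pads are 22 mm wide; open, the fingers measure 114 mm over their backs; the gripper's body (76 mm by 85 mm) begins 54 mm behind the grasp point. The pads swing forward as they close: fully open they stand 13 mm farther back than shut.
Start: joints at [-1.346, 0.313, 1.498, -0, 1.331, -0.223], TCP at [227.305, -473.248, 248.294] pointing down, gripper open.
Joint ranges: [-2.94, 2.94], [-0.97, 2.17], [0.19, 2.56], [-1.23, 4.37], [0.02, 3.11], [-2.88, 2.88]. Speed limits (rad/s): [2.39, 2.39, 3.01, 3.14, 3.14, 3.14].

INTERFACE

Orientations are given as a unit quaternion [w, x, y, z].
In Python, from rig import ctrl gives the robot as it stands.
- The arm moves only by the tool jog_arm, never from a script. Its argument "targets" is a list of rows, each an object with "offset": the shift along the tool's x, y, z in m, a list of three; "yaw": the turn about the tool's y in rad. In form: [{"offset": [dx, dy, dz], "yaw": yaw}, ...]. A call has 1 to 12 rows; each row is the pose to reach, as a shift and turn from the pose measured when the call began, along the tool's axes at that moment; what a row does not reach only later rows make up. A row lasts 1/12 s, in which the tool goes at most 41.7 mm and 7.16 degrees, less where a joint would pass 70% of its speed; a pose out of reach is approached as far as the arm can. A call with a gripper value outside its range is refused whole. "fingers" is the finger opening in m, from 0 to 0.0854, set as the call begins (left out, the last holds). The fingers move at their own pace and stop on an object; "grip_force" is the grip in N (left out, the last holds). Time passes only in rows, so rows that repeat a pose let the fingers close. It gives the time, the measured TCP pose, the force and the opening at its end, in the units of the state.
- ctrl.sense(): the state, without advancing time (a new reading comes with each control period).
- ctrl.capture(name): name is "scene" or "top"; returns a dict with "img" (480x640x3 uint8, red, green, blue), "intrinsics" (3x3 intrinsics, pixels), "k1" (the pictures are not rectified: a ray, as slopes to the right and down, at radius r is drawn at 1 + k1 r^2 times it, then the intrinsics apply), "T" (4x4, takes a point from camera to world coordinates). Camera axes: x right, y up, looking along -z (the intrinsics and any distortion apply to the point x, -y, -z); pixel columns grow to the right and rows downward; lengths in mm; the calibration is good to about 2 mm. A picture is of the moment at which its call begins. There is no depth.
- ctrl.finish_job(): hands the job in, once; it reports no verdict.
Trained networks look in the newest picture that a camera, given by its name, has taken for a name from the list of things; names that differ only in an ending like _2 or _b are one class to them, and where a whole thing is asked for, a point or a joint stands for the part that bears it (a point fixed in the world has none). Each returns a list of dicts, best first, with "score" (0 to 1); they miss things now and then, are a little off and sometimes report something else, mostly with a low value. They report only what shows in the picture. A call takes as long as a camera call. They do not tell look-alikes from the thing itself.
- ctrl.boxes_of(camera, target): "box" ([left, top, right, bottom] in pixels, round what is visible of it).
- ctrl.regions_of(camera, target): "region" (480x640 bool, what is visible of it) and "box" ([left, top, right, bottom] in pixels, round what is visible of it).
The state is a dict: "time_s": time; "joints": joint angles; "dq": joint speeds; "tau": joint torques, N m; "eef_pos": TCP position; "ee_rot": TCP orientation; "force": force on the tool from outside, world axes, zero at the start; "wrist_torque": the same for the moment, N m; "grip_width": opening from 0.0 (shut) to 1.0 (fully open).
Only numpy, scipy, OpenCV 4.12 (cv2) and the standard library are available. Lean on these libraries where they do the work, as an engineer would, in place of code of your own. Each camera call takes 0.05 s, during which the arm holds its last target.

TASK

Hang the blue casting by its eye in the dip of the spring scale's hook. Let its weight down onto the spring slowly and fully before you let go, so that the hook neither drops nor springs up nor is pressed down hard. When the casting hangs free and still, slide the red marker up until it is level with the black pointer, then let go of it; leave the other things where they stand.

Things in the scene. Friction and masses are not known exactly. Their poses are not given: they have to be found in the camera images.
- casting: Loose blue casting standing on its foot. Origin: centre of the underside, z up. Foot 70 (x) x 56 (y) x 12 mm; central upright lug 12 mm thick (x), 46 mm wide (y), top at 134 mm, with a round 30 mm eye right through it along x; ribs below 60 mm. Same both ways round. Mass unknown, 0.16 to 0.75 kg. Grip the upper lug across its 46 mm width.
- eye (a point): Centre of the casting's eye, 110 mm above its underside; the eye's top edge is 15 mm above this point and the top of the lug 24 mm above it. x is the axis of the eye. Hung on the hook, this point rests about 12 mm below hook_seat.
- scale: Spring scale on a fixed stand. Origin: middle of the column's front at bench level, z up; the hook arm points along -x from the column. Base plate 140 x 100 x 14 mm (x -90 to +50); column 30 x 40 mm behind the origin, 342 mm high; white graduated plate in its front, 18 to 62 mm towards -y, up to 285 mm high.
- hook_seat (a point): Bottom of the dip in the hook, on the axis of its 6 mm rod; 125 mm in front (-x) of the scale's origin, 270 mm up when unloaded; moves down with the hook. Axes as the scale's. The dip is level 11 mm either way along x; the rod rises to its tip 25 mm in front (-x) and 12 mm up (+3 mm rounding); behind it rises 10 mm, then runs level. The eye goes on over the tip along +x.
- hook (a joint): Travel of hook and pointer down from the unloaded position, m, 0 to 0.065. A spring of 160 N/m holds it up, lightly damped: it settles at the hung weight in N divided by 160, between 0.010 and 0.046, and bounces if the load comes on suddenly.
- pointer_tip (a point): Outer tip of the black pointer that moves with the hook in front of the white plate. Axes as the scale's.
- marker (a joint): Travel of the red marker down from its highest position, m, 0 to 0.07; it slides up and down with 2 N friction and stays where it is left. At the same value as joint hook the marker is level with the pointer. Starts near the bottom.
- marker_tip (a point): Tip of the red marker's pointer, beside the pointer tip when level. Axes as the scale's.
- marker_pin (a point): Top of the marker's upright red pin, 12 mm diameter and 40 mm tall (standing on a 20 mm disc), to be gripped from above; it moves with the marker and stands 107 mm to the -y side of the column's middle.
- tape_measure: Yellow tape measure, 37 x 77 x 62 mm, standing loose behind the scale; bystander. Origin: centre of the underside.
- sanding_block_1: Grey sanding block, 60 x 103 x 34 mm, loose behind the scale; bystander. Origin: centre of the underside.
- mix_cup: Light paper cup, 72 mm wide, 75 mm high, loose; bystander. Origin: centre of the underside.
- offcut_6: Hardwood offcut, 50 x 120 x 18 mm, loose on the bench near the casting; bystander. Origin: centre of the underside.
Things that resemble listed ones, but are neither listed nor needed, are in the scene too. There is more than one size of the casting; the job needs the smallest.

How it is judged (in metres and radians):
On the way, in this order (a step that is already met when the one before it is completed fails the run):
1. the casting hangs by its eye in the dip of the hook, let go and still (distance between eye and hook_seat below 0.022 m and value of joint hook above 0.008 m and contact force between each of the arm, the fingers and casting below 0.1 N and linear speed of casting below 0.03 m/s and angular speed of casting below 0.3 rad/s and velocity of joint hook between -0.01 and 0.01 m/s), for 0.5 s.
2. the red marker is level with the pointer, within 4 mm (z of marker_tip in the frame of pointer_tip between -0.004 and 0.004 m and value of joint hook above 0.008 m), for 0.2 s.
At the end, for the whole second after the job is handed in: The casting hangs by its eye in the dip of the hook (eye centre within 22 mm of the seat, hook pulled down more than 8 mm), at rest (casting under 30 mm/s and 0.3 rad/s, hook under 10 mm/s), and the red marker stands level with the pointer within 4 mm (all of step 2 and distance between eye and hook_seat below 0.022 m and linear speed of casting below 0.03 m/s and angular speed of casting below 0.3 rad/s and velocity of joint hook between -0.01 and 0.01 m/s); the robot touches nothing.
It fails at once if the hook drops or springs up faster than 0.08 m/s (load let go too early or pressed down too far) (velocity of joint hook above 0.08 m/s or velocity of joint hook below -0.08 m/s).
It fails at once if the casting is pressed on the scale or its hook with more than 12 N (contact force between casting and scale above 12 N).
It fails at once if a bystander (tape measure, sanding block, cup, offcut) is moved more than 20 mm (distance of any of tape_measure, sanding_block_1, mix_cup, offcut_6 from where it was at the start of the episode above 0.02 m).
It also fails if it takes over 59 s, if anything falls off the work surface, if the arm or the gripper's body presses on something with over 40 N, if the wrist force passes 120 N, or if a joint passes its speed limit or range.

## Working session

There is one attempt and no reset: what is moved stays moved. The work goes in short steps, Python scripts to look and compute and a tool call to move; the robot and the scene stay as the last step left them, time stands still between calls to the robot, and variables do not carry over. Pictures are saved under pics/ and viewed, and the job is handed in when it is done.

Besides the shell and the picture viewer there is one more tool, called after "Request:" as name([rows], argument=value, ...), one row to a line, values as JSON. jog_arm: Moves the arm, as the interface text tells. Its arguments: {"type":"object","properties":{"targets":{"type":"array"},"fingers":{"type":"number"},"grip_force":{"type":"number"}},"required":["targets"]}

```bash
ls; mkdir -p pics; python3 - <<'E'
from rig import ctrl
import cv2
s=ctrl.sense()
for k,v in s.items(): print(k,v)
for n in ("scene","top"):
    c=ctrl.capture(n); cv2.imwrite(f"pics/{n}0.png",c["img"][:,:,::-1]); print(n,c["intrinsics"],c["k1"],c["T"])
    for t in ("casting","scale","hook","marker","mix_cup","offcut_6","tape_measure","sanding_block_1"):
        print(t,[(round(d["score"],2),[round(float(x)) for x in d["box"]]) for d in ctrl.boxes_of(n,t)])
E
```

```text
pics
time_s 0.0
joints [-1.34640969e+00  3.13453072e-01  1.49846632e+00 -1.47384301e-05
  1.33099335e+00 -2.23415631e-01]
dq [-0.00043882 -0.0003221   0.0002081   0.00029863 -0.0008948   0.00114592]
tau [-6.23825381e-04 -4.12263680e+01 -2.59744996e+01 -1.94808526e-04
  4.06980820e-03 -5.85511415e-06]
eef_pos [ 227.23995117 -473.00067573  247.7224839 ]
ee_rot [ 0.59886368 -0.59821112  0.37683444 -0.37616692]
force [ 0.76473988 -0.0888219   0.7754611 ]
wrist_torque [-0.00666459 -0.03982543  0.01742519]
grip_width 0.9956246899102582
scene [[445.63242985   0.         317.23800756]
 [  0.         445.63242985 233.67880773]
 [  0.           0.           1.        ]] -0.05989754498650861 [[ 8.91603282e-01  2.38103833e-01 -3.85162502e-01 -9.97814190e+00]
 [-4.52793891e-01  4.77470562e-01 -7.52993728e-01 -9.46381001e+02]
 [ 4.61306326e-03  8.45770907e-01  5.33526281e-01  8.49541058e+02]
 [ 0.00000000e+00  0.00000000e+00  0.00000000e+00  1.00000000e+00]]
casting [(0.72, [226, 261, 255, 273])]
scale [(0.72, [356, 204, 438, 349]), (0.19, [406, 277, 438, 306])]
hook [(0.7, [367, 230, 409, 255])]

[... 373 characters left out ...]
-9.99909744e-01  1.53323113e-03  1.33474143e-02 -1.36641776e+01]
 [ 1.33865596e-02  1.98146684e-01  9.80080962e-01  2.00782510e+03]
 [ 0.00000000e+00  0.00000000e+00  0.00000000e+00  1.00000000e+00]]
casting [(0.84, [239, 288, 268, 322]), (0.74, [185, 308, 217, 337]), (0.7, [264, 258, 282, 278])]
scale [(0.67, [365, 181, 419, 251]), (0.44, [405, 195, 418, 207])]
hook [(0.45, [378, 202, 395, 250]), (0.37, [407, 196, 421, 206]), (0.34, [398, 180, 414, 195])]
marker []
mix_cup [(0.93, [421, 267, 445, 285])]
offcut_6 [(0.98, [279, 226, 314, 258]), (0.73, [382, 202, 396, 250]), (0.36, [408, 195, 421, 208])]
tape_measure [(0.71, [396, 181, 413, 202])]
sanding_block_1 [(0.73, [350, 179, 377, 194])]
```

View pics/scene0.png

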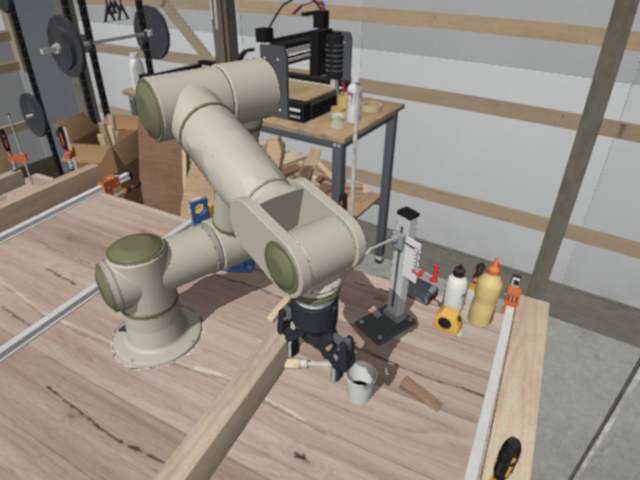

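View pics/top0.png

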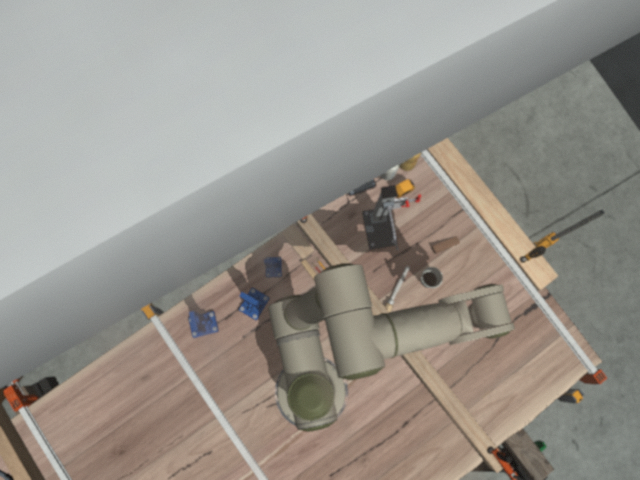

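```bash
python3 - <<'E'
import cv2
a=cv2.imread("pics/scene0.png"); b=cv2.imread("pics/top0.png")
cv2.imwrite("pics/sc_a.png",cv2.resize(a[200:420,330:480],None,fx=3.6,fy=2.7,interpolation=cv2.INTER_CUBIC)[:600])
cv2.imwrite("pics/sc_b.png",cv2.resize(a[220:360,190:340],None,fx=4,fy=4,interpolation=cv2.INTER_CUBIC))
cv2.imwrite("pics/top_a.png",cv2.resize(b[170:310,330:480],None,fx=4,fy=4,interpolation=cv2.INTER_CUBIC))
cv2.imwrite("pics/top_b.png",cv2.resize(b[220:360,170:330],None,fx=4,fy=4,interpolation=cv2.INTER_CUBIC))
E
```

```text
(no output)
```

View pics/sc_a.png

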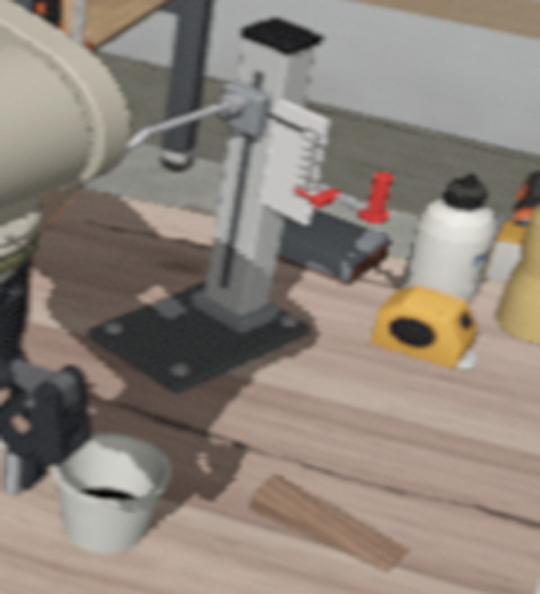

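View pics/sc_b.png

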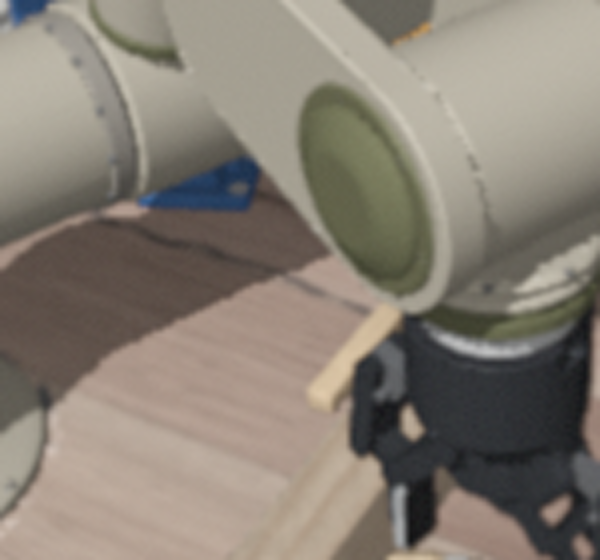

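View pics/top_a.png

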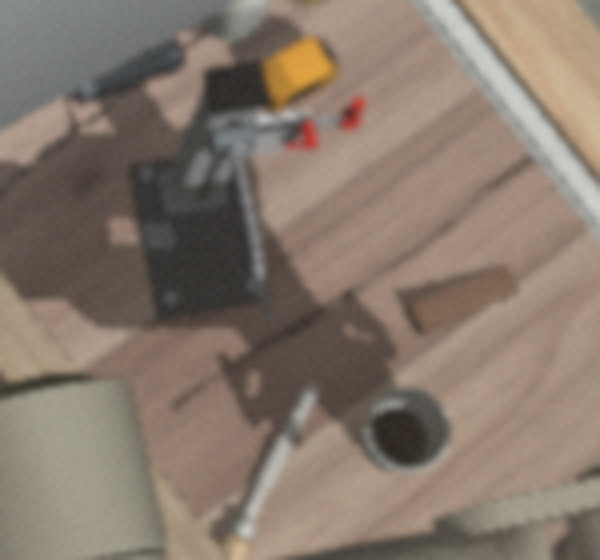

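View pics/top_b.png

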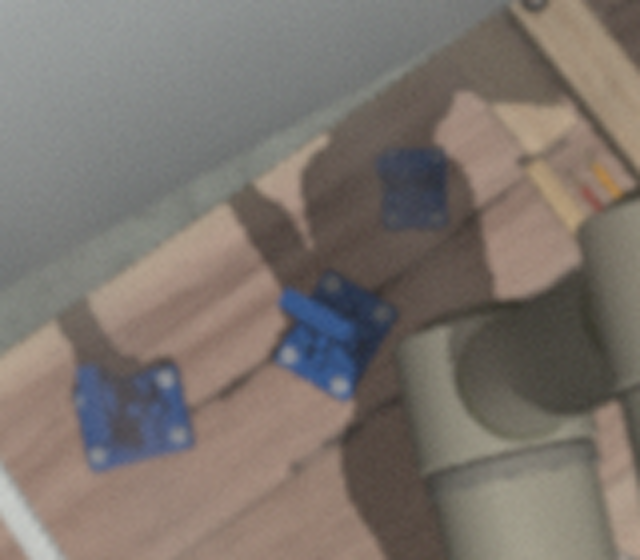

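```bash
cat > h.py <<'E'
import numpy as np, cv2
from rig import ctrl
def cal(c): return c["intrinsics"],c["k1"],c["T"]
def ray(c,uv):
    K,k1,T=cal(c)
    p=cv2.undistortPoints(np.array([[uv]],float),K,np.array([k1,0,0,0.]))[0,0]
    d=T[:3,:3]@np.array([p[0],-p[1],-1.]); return T[:3,3],d/np.linalg.norm(d)
def atz(c,uv,z):
    o,d=ray(c,uv); return o+d*(z-o[2])/d[2]
def proj(c,P):
    K,k1,T=cal(c); P=np.atleast_2d(P).astype(float)
    q=(P-T[:3,3])@T[:3,:3]; q=q*[1,-1,-1]
    return cv2.projectPoints(q,np.zeros(3),np.zeros(3),K,np.array([k1,0,0,0.]))[0][:,0]
def tri(c1,u1,c2,u2):
    o1,d1=ray(c1,u1);o2,d2=ray(c2,u2)
    A=np.stack([d1,-d2],1);s=np.linalg.lstsq(A,o2-o1,rcond=None)[0]
    a=o1+s[0]*d1;b=o2+s[1]*d2; return (a+b)/2,np.linalg.norm(a-b)
def load(n): 
    import pickle; return pickle.load(open(n,"rb"))
def snap(tag):
    import pickle; o=[]
    for n in ("scene","top"):
        c=ctrl.capture(n); cv2.imwrite(f"pics/{n}{tag}.png",c["img"][:,:,::-1]); pickle.dump(c,open(f"{n}{tag}.pkl","wb")); o.append(c)
    return o
def R():
    from scipy.spatial.transform import Rotation as Q
    w,x,y,z=ctrl.sense()["ee_rot"]; return Q.from_quat([x,y,z,w]).as_matrix()
def crop(img,r,f,name):
    x0,y0,x1,y1=r; cv2.imwrite(name,cv2.resize(img[y0:y1,x0:x1,::-1],None,fx=f,fy=f,interpolation=cv2.INTER_CUBIC))
E
python3 - <<'E'
from h import *
a,b=snap("1")
for n,uv,z in [("small foot",(273,268),12),("mid",(253,303),12),("big",(203,323),12),("marker pin",(417,200),200),("scale base",(380,229),14),("offcutbrown",(444,244),18),("offcut",(300,240),18),("cup",(430,276),75),("beam",(345,265),60)]:
    print(n,atz(b,uv,z).round(), proj(a,atz(b,uv,z)).round())
print(R().round(2))
print(proj(a,[[400,0,100],[300,300,200]]))
E
```

```text
small foot [418. 132.  12.] [[283. 262.]]
mid [297. 198.  12.] [[240. 261.]]
big [229. 366.  12.] [[205. 241.]]
marker pin [ 608. -338.  200.] [[433. 281.]]
scale base [ 555. -238.   14.] [[384. 321.]]
offcutbrown [ 501. -460.   18.] [[419. 387.]]
offcut [515.  40.  18.] [[323. 268.]]
cup [ 381. -396.   75.] [[361. 369.]]
beam [ 421. -113.   60.] [[318. 295.]]
[[ 0.43  0.    0.9 ]
 [-0.9  -0.    0.43]
 [ 0.   -1.   -0.  ]]
[[293.94421387 263.29021334]
 [225.1901746  195.85835532]]
```

```bash
python3 - <<'E'
from h import *
p=ctrl.sense()["eef_pos"];r=R()
for t in [(320,-200,400),(330,0,400),(320,250,380)]:
    print((r.T@(np.array(t)-p)/1000).round(3))
E
```

```text
[-0.206 -0.152  0.202]
[-0.382 -0.152  0.297]
[-0.612 -0.132  0.397]
```

```bash
python3 - <<'E'
from h import *
b=load("top1.pkl"); 
for tgt in ("casting","offcut_6"):
  for d in ctrl.regions_of("top",tgt):
    m=d["region"].astype(np.uint8); ys,xs=np.nonzero(m)
    rect=cv2.minAreaRect(np.stack([xs,ys],1).astype(np.float32)); print(tgt,round(d["score"],2),rect,m.sum())
crop(b["img"],(180,210,330,345),5,"pics/t1c.png")
E
```

```text
casting 0.95 ((250.92648315429688, 301.95587158203125), (26.925277709960938, 26.410781860351562), 30.963754653930664) 589
casting 0.76 ((272.5, 266.5), (19.0, 17.0), 90.0) 333
casting 0.75 ((202.29998779296875, 322.4000244140625), (24.865076065063477, 27.280033111572266), 79.69515228271484) 611
offcut_6 0.61 ((297.6325988769531, 241.46571350097656), (33.59364318847656, 14.027323722839355), 52.30575942993164) 452
```

View crop.

View pics/t1c.png

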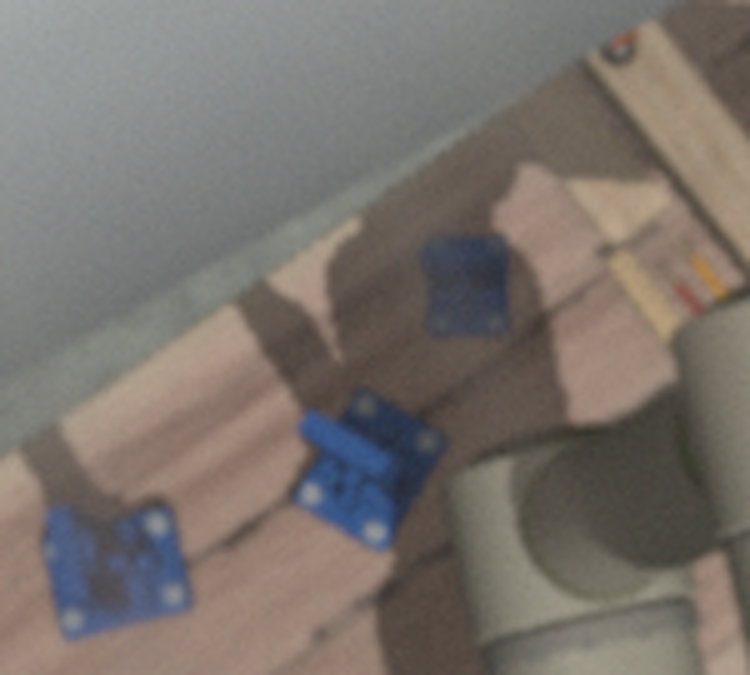

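Request:
jog_arm([
  {"offset": [-0.04,-0.04,0.04],"yaw": 0},
  {"offset": [-0.08,-0.08,0.08],"yaw": 0},
  {"offset": [-0.11,-0.11,0.11],"yaw": 0},
  {"offset": [-0.14,-0.14,0.14],"yaw": 0},
  {"offset": [-0.17,-0.15,0.17],"yaw": 0},
  {"offset": [-0.206,-0.152,0.2],"yaw": 0},
  {"offset": [-0.24,-0.152,0.22],"yaw": 0},
  {"offset": [-0.28,-0.152,0.24],"yaw": 0},
  {"offset": [-0.31,-0.152,0.26],"yaw": 0},
  {"offset": [-0.34,-0.152,0.28],"yaw": 0},
  {"offset": [-0.38,-0.152,0.297],"yaw": 0},
  {"offset": [-0.41,-0.152,0.31],"yaw": 0},
])

```text
time_s: 2.1
eef_pos: [327.0, -24.1, 399.3]
ee_rot: [0.599, -0.598, 0.376, -0.377]
force: [1.7, -1.0, -0.1]
grip_width: 1.002
```

Request:
jog_arm([
  {"offset": [-0.04,0,0.02],"yaw": 0},
  {"offset": [-0.075,0,0.035],"yaw": 0},
  {"offset": [-0.11,0,0.05],"yaw": 0},
  {"offset": [-0.145,0,0.065],"yaw": 0},
  {"offset": [-0.18,0,0.08],"yaw": 0},
  {"offset": [-0.215,0,0.09],"yaw": 0},
  {"offset": [-0.25,0,0.1],"yaw": 0},
  {"offset": [-0.285,0,0.1],"yaw": 0},
  {"offset": [-0.32,0,0.1],"yaw": 0},
  {"offset": [-0.34,0,0.1],"yaw": 0},
])

```text
time_s: 2.93
eef_pos: [268.4, 328.1, 399.1]
ee_rot: [0.599, -0.599, 0.376, -0.376]
force: [0.7, -0.6, 0.1]
grip_width: 1.002
```

```bash
python3 - <<'E'
from h import *
a,b=snap("2")
for n in ("scene","top"):
  for t in ("casting","scale","hook","marker","marker_pin","pointer_tip","marker_tip","offcut_6"):
    print(n,t,[(round(d["score"],2),[round(float(x)) for x in d["box"]]) for d in ctrl.boxes_of(n,t)])
crop(a["img"],(230,180,350,290),6,"pics/s2a.png")
crop(a["img"],(350,195,470,350),4,"pics/s2b.png")
crop(b["img"],(340,165,480,300),5,"pics/t2b.png")
E
```

```text
scene casting [(0.72, [273, 230, 297, 274]), (0.71, [189, 199, 223, 258]), (0.61, [223, 215, 252, 274])]
scene scale [(0.87, [356, 205, 440, 344])]
scene hook [(0.54, [354, 230, 406, 258])]
scene marker [(0.79, [412, 264, 440, 283])]
scene marker_pin [(0.76, [413, 266, 439, 281]), (0.64, [354, 229, 406, 258])]
scene pointer_tip [(0.59, [354, 227, 412, 258])]
scene marker_tip [(0.53, [411, 265, 440, 284])]
scene offcut_6 [(0.58, [305, 258, 327, 283]), (0.23, [273, 228, 298, 271])]
top casting [(0.82, [261, 259, 279, 276]), (0.77, [238, 289, 271, 322]), (0.42, [185, 309, 198, 320])]
top scale [(0.83, [365, 184, 419, 252]), (0.47, [421, 267, 443, 286])]
top hook [(0.7, [378, 200, 395, 211]), (0.55, [265, 256, 284, 279])]
top marker []
top marker_pin []
top pointer_tip [(0.74, [380, 201, 395, 238])]
top marker_tip []
top offcut_6 [(0.63, [280, 225, 313, 257])]
```

View pics/scene2.png

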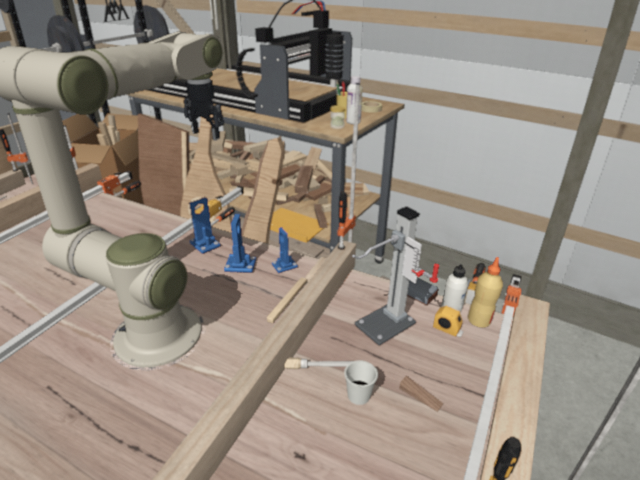

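View pics/top2.png

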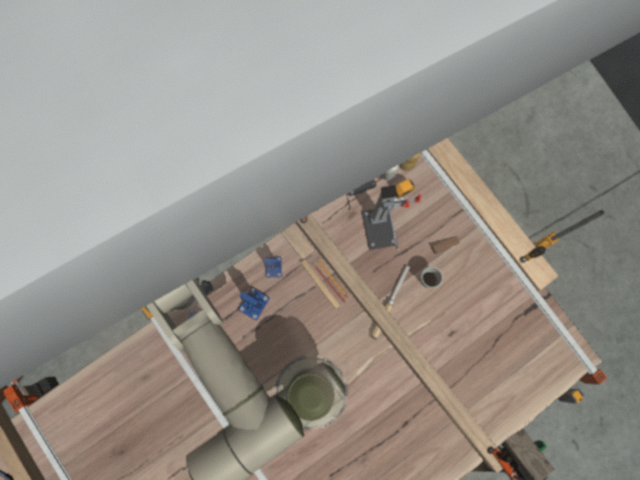

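View pics/s2a.png

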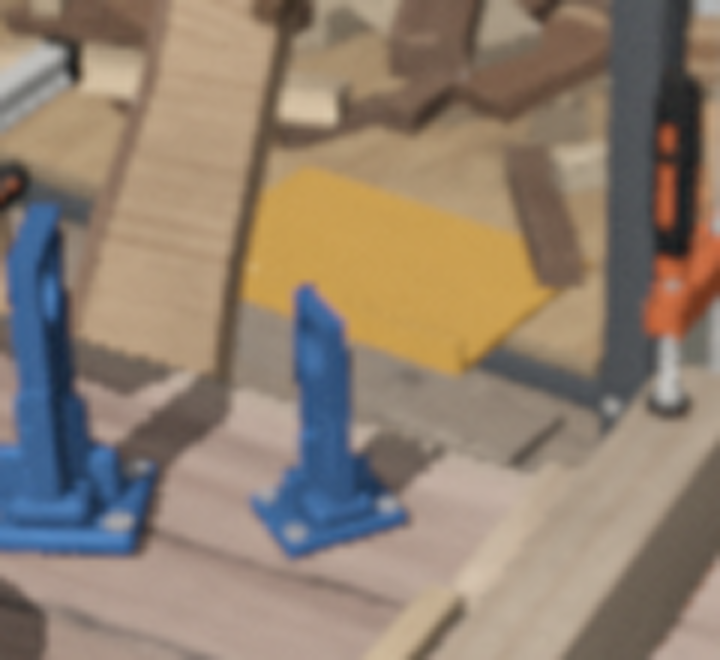

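View pics/s2b.png

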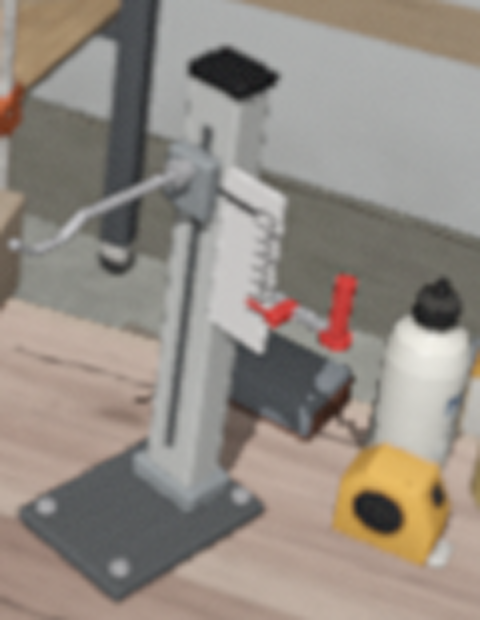

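View pics/t2b.png

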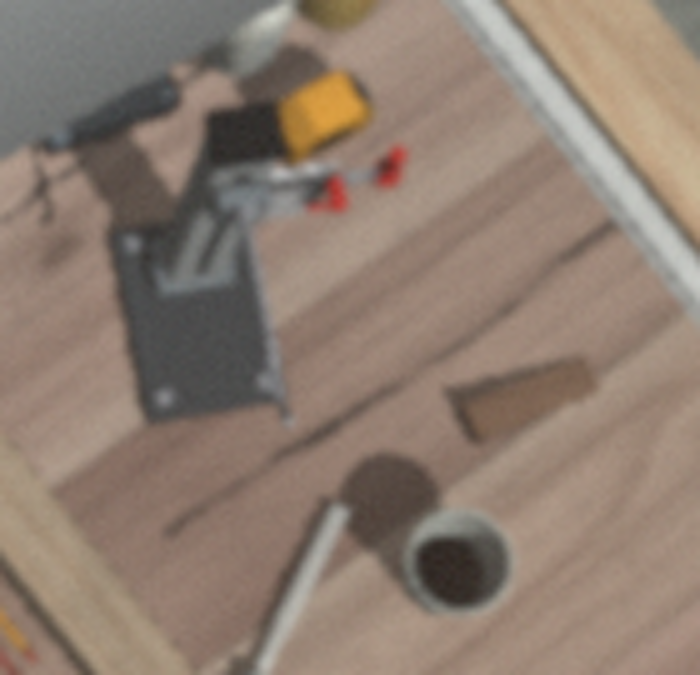

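```bash
cat > fit.py <<'E'
from h import *
from scipy.optimize import least_squares, minimize
a,b=load("scene2.pkl"),load("top2.pkl")
def tf(p,P): 
    c,s=np.cos(p[2]),np.sin(p[2]); P=np.atleast_2d(P).astype(float)
    return P@np.array([[c,-s,0],[s,c,0],[0,0,1]]).T+[p[0],p[1],0]
S=lambda L,o,f:[(np.array(u)/f+np.array(o)-0.4) for u in L]
# scale
obj_s=[(-90,50,14),(-90,-50,14),(50,-50,14),(0,20,342),(30,20,342),(30,-20,342),(0,-20,342),(-150,0,283)]
ps=S([(20,515),(117,598),(263,507),(190,66),(226,47),(278,75),(240,98),(14,245)],(350,195),4)
obj_t=[(50,50,14),(-90,50,14),(-90,-50,14),(0,20,342),(30,20,342),(30,-20,342),(0,-20,342),(-150,0,283)]
pt=S([(112,235),(147,420),(278,400),(215,160),(207,112),(275,100),(285,155),(289,424)],(340,165),5)
def res(p):
    return np.concatenate([(proj(a,tf(p,obj_s))-ps).ravel(),(proj(b,tf(p,obj_t))-pt).ravel()])
r=least_squares(res,[600,-230,0.],loss="soft_l1"); print("scale",r.x,"\n",res(r.x).reshape(-1,2).round(1))
rs=r.x
# casting
def blue(im,box):
    im=im.astype(int); m=(im[:,:,2]-im[:,:,0]>35)&(im[:,:,2]-im[:,:,1]>20)
    z=np.zeros(m.shape,np.uint8); x0,y0,x1,y1=box; z[y0:y1,x0:x1]=m[y0:y1,x0:x1]; return z
ma,mb=blue(a["img"],(265,220,305,280)),blue(b["img"],(258,250,290,285))
print(ma.sum(),mb.sum())
def boxp(x,y,z0,z1): return [(i*x/2,j*y/2,z) for i in(-1,1) for j in(-1,1) for z in(z0,z1)]
th=np.linspace(0,np.pi,9)
lug=[(i*6,j*23,12) for i in(-1,1) for j in(-1,1)]+[(i*6,23*np.cos(t),111+23*np.sin(t)) for i in(-1,1) for t in th]
luga=boxp(12,46,12,134)
def ren(c,p,hi,sh,parts):
    m=np.zeros((480*hi,640*hi),np.uint8)
    for P in parts:
        q=proj(c,tf(p,P)); q=(q+0.5)*hi
        cv2.fillConvexPoly(m,cv2.convexHull(np.round(q*16).astype(np.int32)),1,shift=4)
    return cv2.resize(m.astype(np.float32),(640,480),interpolation=cv2.INTER_AREA)
for nm,L in (("round",lug),("square",luga)):
    parts=[boxp(70,56,0,12),L]
    f=lambda p:sum(np.abs(cv2.GaussianBlur(ren(c,p,4,0,parts)-m.astype(np.float32),(0,0),1.0)).sum() for c,m in((a,ma),(b,mb)))
    best=min((minimize(f,[418,132,y],method="Nelder-Mead",options=dict(initial_simplex=[[418,132,y],[428,132,y],[418,142,y],[418,132,y+.25]])) for y in (-.6,-.3,0,.3,.6)),key=lambda r:r.fun)
    print(nm,best.x.round(3),best.fun)
p=best.x
for c,m,n,bx in((a,ma,"a",(255,215,315,285)),(b,mb,"b",(250,240,300,290))):
    o=c["img"].copy(); e=ren(c,p,4,0,parts); cs,_=cv2.findContours((e>.5).astype(np.uint8),0,1); cv2.drawContours(o,cs,-1,(255,255,0),1)
    crop(np.hstack([c["img"][bx[1]:bx[3],bx[0]:bx[2]],o[bx[1]:bx[3],bx[0]:bx[2]]]),(0,0,2*(bx[2]-bx[0]),bx[3]-bx[1]),6,f"pics/fit_{n}.png")
E
python3 fit.py
```

```text
scale [ 5.78831809e+02 -2.34794930e+02  1.70286990e-01] 
 [[-1.4 -2.9]
 [-0.1 -1.7]
 [ 1.2 -1.8]
 [ 0.2 -2.6]
 [ 0.1 -1.4]
 [-0.4 -1.8]
 [ 0.2 -3.8]
 [ 0.1 -1.2]
 [ 0.2 -0.6]
 [ 0.6  1.1]
 [ 2.7  0.3]
 [ 1.3  0.9]
 [ 1.   0.8]
 [ 0.6  1.1]
 [ 0.6 -0.3]
 [ 0.4  0.1]]
457 175
round [ 4.22613e+02  1.33632e+02 -8.00000e-02] 271.2803649902344
square [ 4.22222e+02  1.32569e+02 -7.50000e-02] 290.7083435058594
```

View pics/fit_a.png

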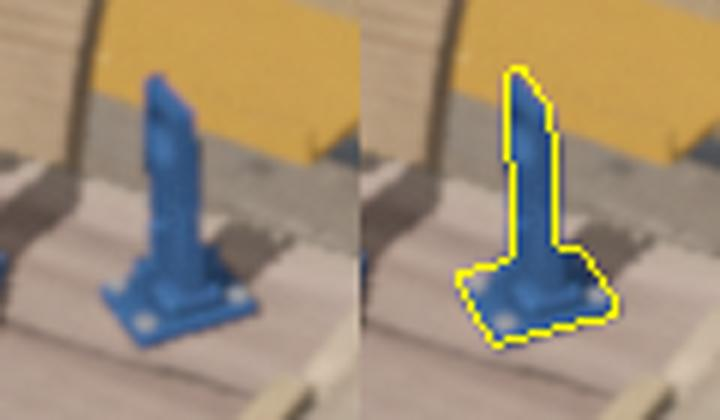

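View pics/fit_b.png

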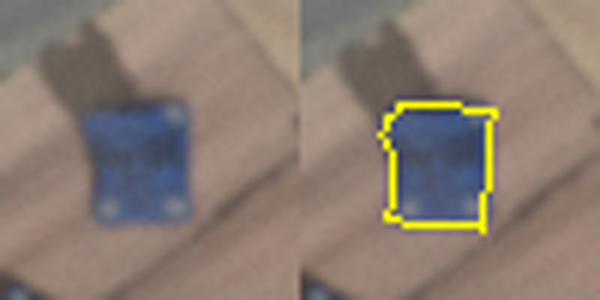

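```bash
python3 - <<'E'
from h import *
a,b=load("scene2.pkl"),load("top2.pkl")
p=ctrl.sense()["eef_pos"]; r=R()
tips=[p+r@np.array([s*43,17,w]) for s in(1,-1) for w in(-11,11)]
print(proj(a,tips))
o=a["img"].copy()
bx=(170,70,240,150)
crop(o,bx,8,"pics/grip2.png")
print(((proj(a,tips)-[170,70])*8))
# base cylinder centre of robot
E
```

```text
[[213.53625027 144.06452949]
 [219.25099389 141.90140277]
 [194.43821894 137.83308103]
 [200.15467578 135.8056655 ]]
[[348.29000219 592.51623594]
 [394.0079511  575.21122218]
 [195.50575151 542.66464827]
 [241.23740627 526.44532397]]
```

View pics/grip2.png

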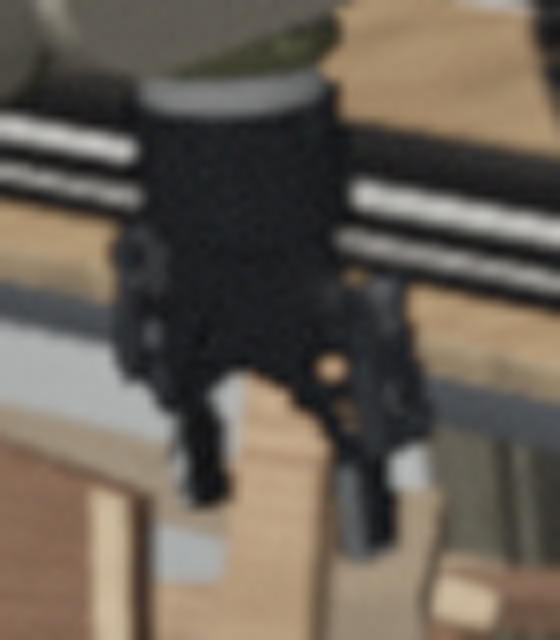

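```bash
python3 - <<'E'
import re
s=open("fit.py").read()
s=s.replace("im=im.astype(int); m=(im[:,:,2]-im[:,:,0]>35)&(im[:,:,2]-im[:,:,1]>20)","im=cv2.GaussianBlur(im,(3,3),0).astype(float); m=(im[:,:,2]>1.35*im[:,:,0])")
s=s.replace("(0,0),1.0","(0,0),0.7")
open("fit.py","w").write(s)
from h import *
a,b=load("scene2.pkl"),load("top2.pkl")
A=a["img"]
t=[A[200:260,350:430],A[300:360,350:430]]
crop(np.vstack(t),(0,0,80,120),5,"pics/z1.png")
crop(b["img"],(355,180,425,255),8,"pics/z2.png")
E
python3 fit.py | tail -3
```

```text
451 224
round [ 4.22706e+02  1.33278e+02 -5.70000e-02] 227.31932067871094
square [ 4.22086e+02  1.32575e+02 -7.40000e-02] 249.13238525390625
```

View pics/z1.png

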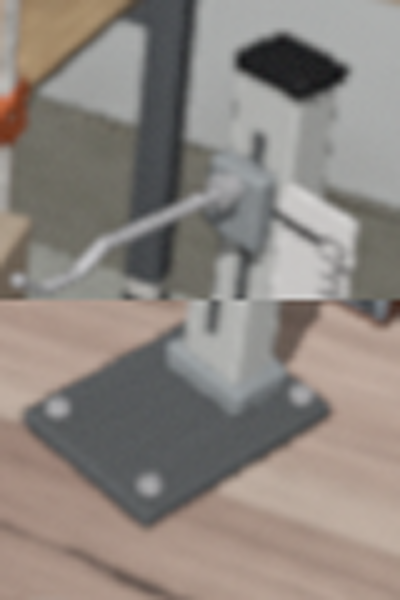

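View pics/z2.png

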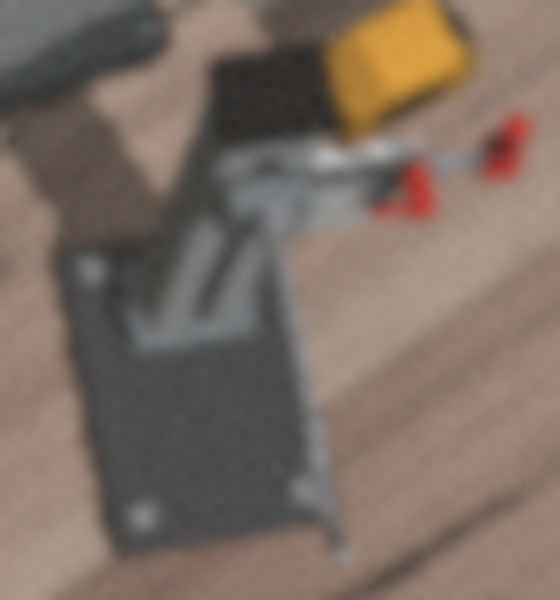

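View pics/fit_a.png

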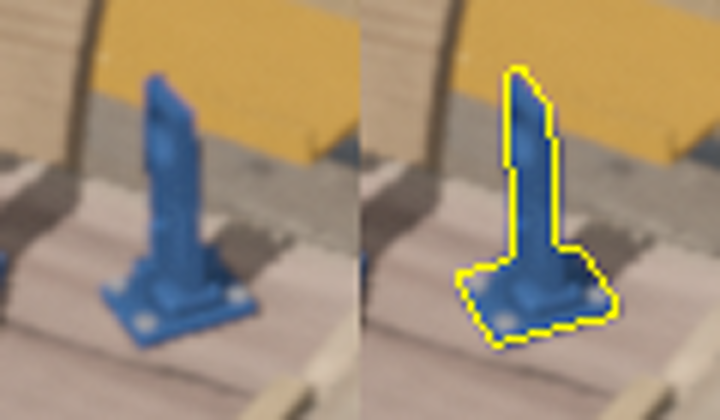

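```bash
cat > f2.py <<'E'
from h import *
from scipy.optimize import least_squares
a,b=load("scene2.pkl"),load("top2.pkl")
q=lambda x,y,f,ox,oy:((x+.5)/f-.5+ox,(y+.5)/f-.5+oy)
B=[q(x,y,6,250,240) for x,y in((108,208),(175,207),(175,115))]
W=[atz(b,u,13) for u in B]; [print(w.round(1)) for w in W]
print("centre",(W[0]+W[2])/2,"yaw",np.arctan2(*(W[2]-W[1])[[1,0]]),np.arctan2(*(W[0]-W[1])[[1,0]])-np.pi/2)
A=[q(x,y,6,255,215) for x,y in((147,322),(236,295),(112,288))]
W=[atz(a,u,13) for u in A]; [print(w.round(1)) for w in W]
# scale
tf=lambda p,P:np.atleast_2d(P).astype(float)@np.array([[np.cos(p[2]),-np.sin(p[2]),0],[np.sin(p[2]),np.cos(p[2]),0],[0,0,1]]).T+[p[0],p[1],0]
os=[(-90,50,14),(-90,-50,0),(50,-50,14),(0,20,342),(30,20,342),(30,-20,342),(0,-20,342),(-152,0,282)]
ps=[q(x,y,5,350,200) for x,y in((25,412),(148,525),(330,410),(236,63),(280,34),(350,72),(305,100),(17,281))]
for i in (0,1,2): ps[i]=(ps[i][0],ps[i][1]+40)
ot=[(50,50,14),(-90,50,14),(-90,-50,14),(0,20,342),(30,20,342),(30,-20,342),(0,-20,342),(-152,0,282)]
pt=[q(x,y,8,355,180) for x,y in((60,248),(116,553),(330,515),(217,135),(215,65),(322,52),(335,133),(342,553))]
def res(p): return np.concatenate([(proj(a,tf(p,os))-ps).ravel(),(proj(b,tf(p,ot))-pt).ravel()])
r=least_squares(res,[600,-230,0.],loss="soft_l1"); print("scale",r.x,"\n",res(r.x).reshape(-1,2).round(1).tolist())
p=r.x; print("seat",tf(p,(-125,0,270)),"tip",tf(p,(-150,0,282)), "pin",tf(p,(0,-107,200)))
print("tip tri",tri(a,ps[-1],b,pt[-1]))
# vertical shift test
res2=lambda p: res(p[:3])+np.concatenate([np.tile(p[3:5],8),np.tile(p[5:7],8)])
print(least_squares(lambda p:np.concatenate([res2(p),p[3:]*1.0]),[600,-230,0,0,0,0,0],loss="soft_l1").x)
E
python3 f2.py
```

```text
[395.8 149.9  13. ]
[396.5 111.7  13. ]
[449.7 112.4  13. ]
centre [422.78800809 131.1337375   13.        ] yaw 0.01321255662943021 0.01690000585813789
[395.  106.6  13. ]
[446.5 107.6  13. ]
[390.1 142.8  13. ]
scale [ 5.79874414e+02 -2.34250459e+02  1.72150684e-01] 
 [[-1.1, -1.8], [-0.6, 1.4], [1.2, -2.3], [0.7, -3.9], [0.8, -1.7], [-0.7, -2.7], [-0.6, -4.5], [-0.1, -0.7], [-0.1, 0.2], [0.4, 0.7], [1.9, 0.7], [2.1, 0.7], [0.4, -0.2], [0.2, -0.7], [0.6, -1.2], [0.5, 1.1]]
seat [[ 456.72208478 -255.66316359  270.        ]] tip [[ 432.09161903 -259.94570453  282.        ]] pin [[ 598.20368877 -339.66885228  200.        ]]
tip tri (array([ 432.92975199, -258.91069424,  278.78540026]), np.float64(2.5983646729941703))
[ 5.80459196e+02 -2.33558346e+02  1.67290230e-01  1.18277963e-01
  2.08252765e+00 -2.93975469e-01 -2.47563373e-02]
```

```bash
cat > d.py <<'E'
from h import *
import sys
s=ctrl.sense();p=s["eef_pos"];r=R()
t=np.array([float(x) for x in sys.argv[1:4]])
print("pos",p.round(1),"toolx ang",np.arctan2(r[1,0],r[0,0]).round(4),"y axis",r[:,1].round(4),"F",s["force"].round(2),"j",s["joints"].round(2),"t",s["time_s"])
print("offset",(r.T@(t-p)/1000).round(4))
E
python3 d.py 422 131 250
```

```text
pos [270.2 325.7 399.1] toolx ang -1.1236 y axis [ 9.e-04 -4.e-04 -1.e+00] F [-0.7  -0.86  0.23] j [ 0.6   0.02  1.46 -0.    1.66  1.72] t 3.8333
offset [0.2411 0.1493 0.0526]
```

Request:
jog_arm([
  {"offset": [0.03,0.0,0.006],"yaw": 0.06},
  {"offset": [0.065,0.0,0.014],"yaw": 0.14},
  {"offset": [0.1,0.0,0.022],"yaw": 0.22},
  {"offset": [0.135,0.0,0.03],"yaw": 0.3},
  {"offset": [0.17,0.01,0.038],"yaw": 0.37},
  {"offset": [0.205,0.03,0.045],"yaw": 0.432},
  {"offset": [0.23,0.06,0.051],"yaw": 0.432},
  {"offset": [0.241,0.095,0.053],"yaw": 0.432},
  {"offset": [0.241,0.125,0.053],"yaw": 0.432},
  {"offset": [0.241,0.149,0.053],"yaw": 0.432},
  {"offset": [0.241,0.149,0.053],"yaw": 0.432},
  {"offset": [0.241,0.149,0.053],"yaw": 0.432},
])

```text
time_s: 4.83
eef_pos: [422.3, 131.3, 250.6]
ee_rot: [-0.504, 0.504, -0.496, 0.496]
force: [1.5, -0.5, 0.3]
grip_width: 1.0
```

```bash
python3 d.py 422 131 104; python3 - <<'E'
from h import *
a,b=snap("3")
crop(a["img"],(235,150,355,290),5,"pics/s3.png")
crop(b["img"],(220,200,340,320),5,"pics/t3.png")
E
```

```text
pos [422.3 131.3 250.6] toolx ang -1.5556 y axis [-1.e-04 -4.e-04 -1.e+00] F [ 1.46 -0.53  0.31] j [ 0.04  0.13  1.72 -0.    1.29  1.59] t 4.8333
offset [ 0.0002  0.1466 -0.0002]
```

View pics/s3.png

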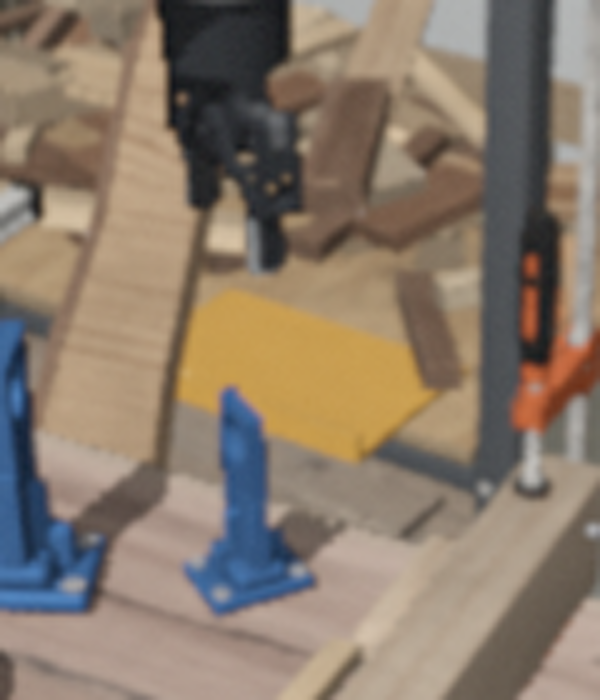

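View pics/t3.png

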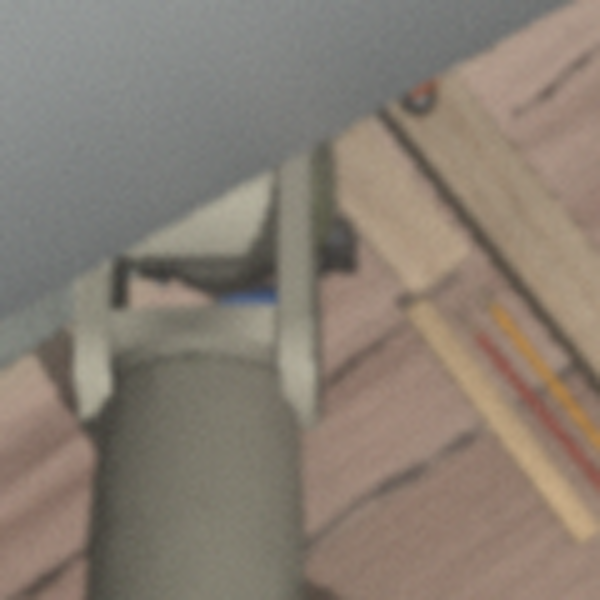

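```bash
python3 - <<'E'
from h import *
a=load("scene3.pkl")
f=lambda P:((proj(a,P)-[235,150])*5+2).round(1).tolist()
r=R();p=ctrl.sense()["eef_pos"]
print("open tips near/far (inner face 42.7)",f([p+r@np.array([s*48,4,w]) for s in(1,-1) for w in(-11,11)]))
for P in ([422,131,246],[422,131,134],[422,131,110],[422,154,134],[422,108,134]): print(P,f([P]))
E
```

```text
open tips near/far (inner face 42.7) [[250.3, 272.5], [285.6, 263.9], [184.3, 204.5], [218.1, 196.8]]
[422, 131, 246] [[232.5, 237.4]]
[422, 131, 134] [[239.5, 400.6]]
[422, 131, 110] [[241.0, 433.7]]
[422, 154, 134] [[224.9, 383.1]]
[422, 108, 134] [[254.6, 418.6]]
```

Request:
jog_arm([
  {"offset": [0.001,0.02,0.001],"yaw": 0},
  {"offset": [0.001,0.045,0.001],"yaw": 0},
  {"offset": [0.001,0.07,0.001],"yaw": 0},
  {"offset": [0.001,0.095,0.001],"yaw": 0},
  {"offset": [0.001,0.115,0.001],"yaw": 0},
  {"offset": [0.001,0.13,0.001],"yaw": 0},
  {"offset": [0.001,0.14,0.001],"yaw": 0},
  {"offset": [0.001,0.146,0.001],"yaw": 0},
  {"offset": [0.001,0.146,0.001],"yaw": 0},
])

```text
time_s: 5.68
eef_pos: [425.1, 130.6, 106.4]
ee_rot: [0.505, -0.503, 0.495, -0.497]
force: [-0.1, 0.0, -0.3]
grip_width: 1.0
```

```bash
python3 d.py 422 131 104; python3 - <<'E'
from h import *
a,b=snap("4")
crop(a["img"],(235,190,335,290),6,"pics/s4.png")
E
```

```text
pos [425.1 130.6 106.4] toolx ang -1.555 y axis [ 4.5e-03 -2.0e-04 -1.0e+00] F [-0.08  0.03 -0.29] j [ 0.03  0.32  1.91 -0.    0.91  1.59] t 5.6833
offset [-0.0005  0.0024 -0.0031]
```

View pics/s4.png

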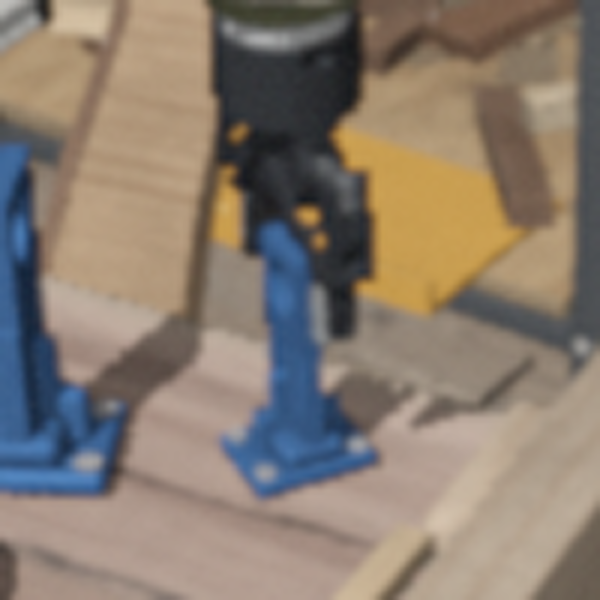

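```bash
python3 - <<'E'
from h import *
a=load("scene4.pkl")
f=lambda P:((proj(a,P)-[235,190])*6+2.5).round(1).tolist()
r=R();p=ctrl.sense()["eef_pos"]
print("near,far tips",f([p+r@np.array([s*48,4,w]) for s in(1,-1) for w in(-11,11)]))
print("lug near edge(y-23) at z 134,110,60",f([[422+s*6,108,z] for z in(111,60) for s in(-1,1)]))
print("lug far edge",f([[422+s*6,154,z] for z in(111,60) for s in(-1,1)]))
print("top", f([[422+s*6,131,134] for s in(-1,1)]))
E
```

```text
near,far tips [[315.5, 342.2], [355.3, 330.8], [239.7, 252.0], [277.9, 241.7]]
lug near edge(y-23) at z 134,110,60 [[296.2, 303.7], [318.0, 297.9], [299.7, 386.5], [321.0, 380.6]]
lug far edge [[261.1, 260.4], [282.4, 254.9], [265.2, 342.0], [286.1, 336.3]]
top [[276.7, 243.6], [298.4, 238.0]]
```

Request:
jog_arm([
  {"offset": [0,0.002,-0.003],"yaw": 0},
  {"offset": [0,0.002,-0.003],"yaw": 0},
  {"offset": [0,0.002,-0.003],"yaw": 0},
  {"offset": [0,0.002,-0.003],"yaw": 0},
])

```text
time_s: 6.12
eef_pos: [422.5, 130.5, 105.6]
ee_rot: [0.506, -0.502, 0.494, -0.498]
force: [-0.2, 0.2, -0.7]
grip_width: 1.0
```

Request:
jog_arm([
  {"offset": [0,0,0],"yaw": 0},
  {"offset": [0,0,0],"yaw": 0},
  {"offset": [0,0,0],"yaw": 0},
  {"offset": [0,0,0],"yaw": 0},
  {"offset": [0,0,0],"yaw": 0},
  {"offset": [0,0,0],"yaw": 0},
  {"offset": [0,0,0],"yaw": 0},
  {"offset": [0,0,0],"yaw": 0},
], fingers=0.03, grip_force=45)

```text
time_s: 6.78
eef_pos: [422.7, 130.6, 105.8]
ee_rot: [0.506, -0.502, 0.494, -0.498]
force: [-1.0, 0.3, 6.4]
grip_width: 0.53
```

```bash
python3 d.py 422 131 104; python3 - <<'E'
from h import *
a,b=snap("5")
crop(a["img"],(235,190,335,290),6,"pics/s5.png")
E
```

```text
pos [422.7 130.6 105.8] toolx ang -1.5549 y axis [ 7.e-03 -1.e-04 -1.e+00] F [-1.01  0.27  6.41] j [ 0.03  0.31  1.92 -0.    0.9   1.59] t 6.7833
offset [-0.0005  0.0018 -0.0007]
```

View pics/s5.png

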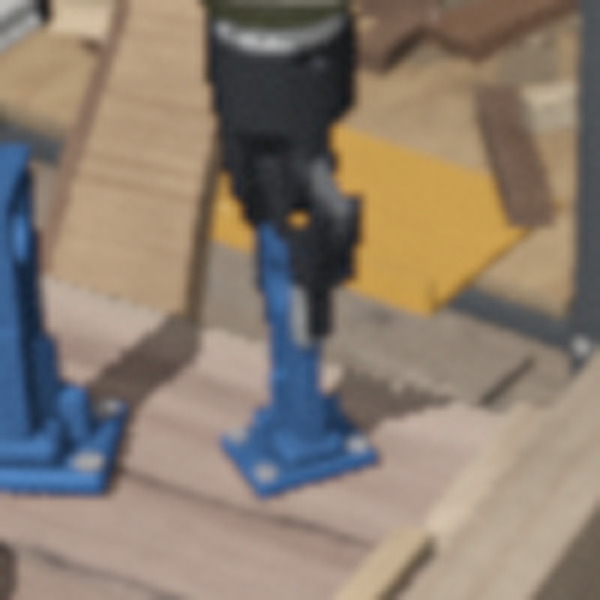

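Request:
jog_arm([
  {"offset": [0,-0.004,0],"yaw": 0},
  {"offset": [0,-0.012,0],"yaw": 0},
  {"offset": [0,-0.025,0],"yaw": 0},
  {"offset": [0,-0.05,0],"yaw": 0},
  {"offset": [0,-0.075,0],"yaw": 0},
  {"offset": [0,-0.1,0],"yaw": 0},
  {"offset": [0,-0.13,0],"yaw": 0},
  {"offset": [0,-0.16,0],"yaw": 0},
  {"offset": [0,-0.19,0],"yaw": 0},
  {"offset": [0,-0.22,0],"yaw": 0},
  {"offset": [0,-0.24,0],"yaw": 0},
  {"offset": [0,-0.24,0],"yaw": 0},
])

```text
time_s: 7.88
eef_pos: [421.6, 130.6, 349.6]
ee_rot: [0.507, -0.501, 0.493, -0.499]
force: [1.3, -0.0, -3.5]
grip_width: 0.532
```

```bash
python3 - <<'E'
from h import *
F=[]
for i in range(6):
    c=ctrl.capture("scene"); s=ctrl.sense(); F.append(s["force"]); 
print(np.round(F,2),np.mean(F,0),s["time_s"])
for i in range(3): print(ctrl.sense()["force"])
a,b=snap("6"); crop(a["img"],(235,90,335,230),4,"pics/s6.png")
E
python3 d.py 422 131 346; 
```

```text
[[ 0.3   0.17 -5.14]
 [ 1.67 -0.21 -5.72]
 [-0.79  0.03 -5.11]
 [-1.08  0.04 -5.12]
 [ 0.38 -0.06 -5.21]
 [-0.61 -0.59 -4.37]] [-0.0230522  -0.10282773 -5.11225566] 8.1833
[-0.61392743 -0.59432548 -4.3745081 ]
[-0.61392743 -0.59432548 -4.3745081 ]
[-0.61392743 -0.59432548 -4.3745081 ]
pos [420.8 130.6 344.8] toolx ang -1.555 y axis [ 5.e-03 -2.e-04 -1.e+00] F [-0.09 -0.1  -4.24] j [ 0.03  0.06  1.55 -0.    1.52  1.59] t 8.2833
offset [-0.0004 -0.0012  0.0013]
```

View pics/s6.png

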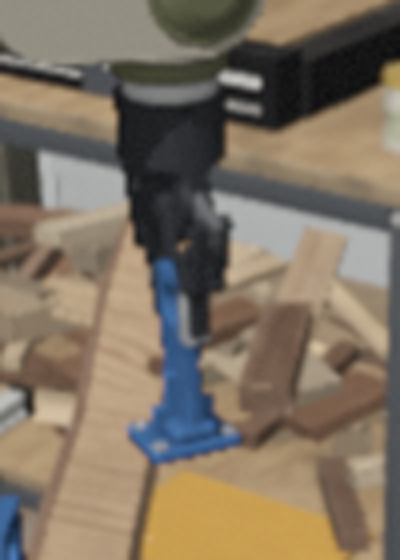

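```bash
python3 d.py 368 -268 345; python3 d.py 368 -68 345
```

```text
pos [420.8 130.6 344.8] toolx ang -1.555 y axis [ 5.e-03 -2.e-04 -1.e+00] F [-0.09 -0.1  -4.24] j [ 0.03  0.06  1.55 -0.    1.52  1.59] t 8.2833
offset [ 0.3977 -0.0004 -0.059 ]
pos [420.8 130.6 344.8] toolx ang -1.555 y axis [ 5.e-03 -2.e-04 -1.e+00] F [-0.09 -0.1  -4.24] j [ 0.03  0.06  1.55 -0.    1.52  1.59] t 8.2833
offset [ 0.1977 -0.0004 -0.0559]
```

Request:
jog_arm([
  {"offset": [0.015,0,-0.005],"yaw": 0},
  {"offset": [0.035,0,-0.01],"yaw": -0.02},
  {"offset": [0.06,0,-0.02],"yaw": -0.04},
  {"offset": [0.09,0,-0.03],"yaw": -0.06},
  {"offset": [0.125,0,-0.04],"yaw": -0.08},
  {"offset": [0.16,0,-0.05],"yaw": -0.1},
  {"offset": [0.195,0,-0.056],"yaw": -0.12},
  {"offset": [0.23,0,-0.058],"yaw": -0.14},
  {"offset": [0.265,0,-0.059],"yaw": -0.155},
  {"offset": [0.3,0,-0.059],"yaw": -0.155},
  {"offset": [0.325,0,-0.059],"yaw": -0.155},
  {"offset": [0.35,0,-0.059],"yaw": -0.155},
])

```text
time_s: 9.28
eef_pos: [366.9, -222.0, 344.1]
ee_rot: [0.542, -0.539, 0.455, -0.457]
force: [0.3, 0.3, -4.6]
grip_width: 0.527
```

```bash
python3 d.py 382 -268 278
```

```text
pos [ 366.9 -222.   344.1] toolx ang -1.4013 y axis [ 4.5e-03  5.0e-04 -1.0e+00] F [ 0.26  0.26 -4.55] j [-0.82  0.04  1.58  0.    1.52  0.58] t 9.2833
offset [0.0478 0.0662 0.0069]
```

Request:
jog_arm([
  {"offset": [0.02,0.005,0.002],"yaw": 0},
  {"offset": [0.035,0.015,0.004],"yaw": 0},
  {"offset": [0.045,0.03,0.006],"yaw": 0},
  {"offset": [0.048,0.045,0.007],"yaw": 0},
  {"offset": [0.048,0.058,0.007],"yaw": 0},
  {"offset": [0.048,0.065,0.007],"yaw": 0},
  {"offset": [0.048,0.065,0.007],"yaw": 0},
  {"offset": [0.048,0.065,0.007],"yaw": 0},
])

```text
time_s: 9.95
eef_pos: [382.2, -268.1, 279.4]
ee_rot: [0.542, -0.539, 0.455, -0.457]
force: [0.1, -1.1, -4.4]
grip_width: 0.534
```

```bash
python3 d.py 382 -268 278; python3 - <<'E'
from h import *
a,b=snap("7")
crop(a["img"],(300,180,440,300),5,"pics/s7.png")
crop(b["img"],(340,165,480,285),5,"pics/t7.png")
E
```

```text
pos [ 382.2 -268.1  279.4] toolx ang -1.4011 y axis [ 4.5e-03  6.0e-04 -1.0e+00] F [ 0.07 -1.07 -4.4 ] j [-0.87  0.16  1.61  0.    1.37  0.53] t 9.95
offset [-0.0001  0.0014 -0.0002]
```

View pics/s7.png

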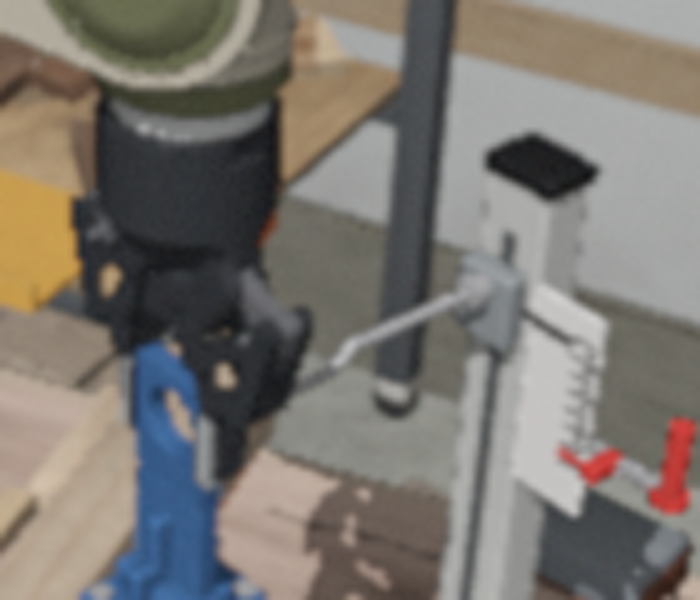

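View pics/t7.png

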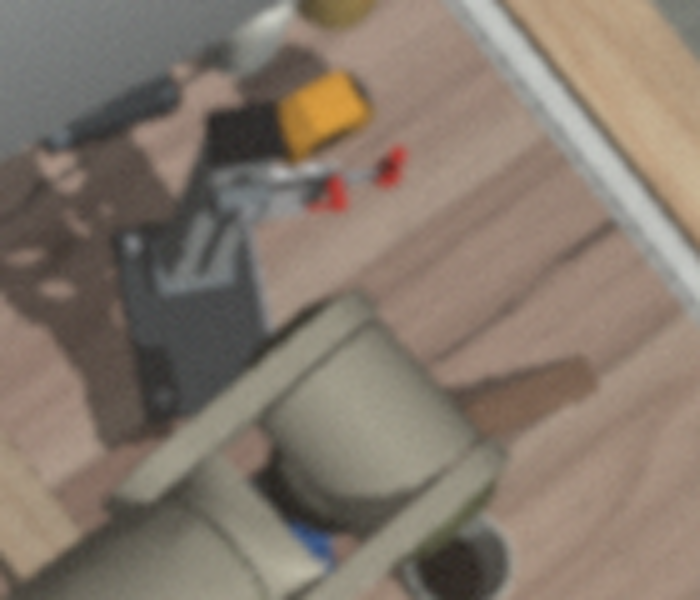

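```bash
cat > ov.py <<'E'
from h import *
import sys
SC=np.array([579.9,-234.25,0.172])
def sw(P,p=SC):
    c,s=np.cos(p[2]),np.sin(p[2]); P=np.atleast_2d(P).astype(float)
    return P@np.array([[c,-s,0],[s,c,0],[0,0,1]]).T+[p[0],p[1],0]
def overlay(c,box,f,name,tcp,ang,drop=0,ez=4.2,ex=-1.0):
    x0,y0,x1,y1=box
    im=cv2.resize(c["img"][y0:y1,x0:x1,::-1],None,fx=f,fy=f,interpolation=cv2.INTER_CUBIC)
    g=lambda P:np.round(((proj(c,P)-[x0,y0]+.5)*f-.5)*8).astype(np.int32)
    rod=[(-150,0,282),(-147,0,280),(-136,0,271),(-125,0,270),(-114,0,270),(-104,0,280),(-20,0,280)]
    rod=sw(np.array(rod)-[0,0,drop])
    cv2.polylines(im,[g(rod)],False,(0,255,255),1,cv2.LINE_AA,3)
    cx=np.array([-np.sin(ang),np.cos(ang)]) # casting x dir
    cy=np.array([np.cos(ang),np.sin(ang)])
    t=np.linspace(0,2*np.pi,40)
    for dx,col in((-6,(0,255,0)),(6,(0,160,0))):
        P=[np.r_[tcp[:2]+cx*(dx+ex)+cy*15*np.cos(k),tcp[2]+ez+15*np.sin(k)] for k in t]
        cv2.polylines(im,[g(P)],True,col,1,cv2.LINE_AA,3)
    cv2.imwrite(name,im)
E
python3 - <<'E'
from ov import *
s=ctrl.sense(); r=R(); overlay(load("scene7.pkl"),(310,200,420,300),7,"pics/o7.png",s["eef_pos"],np.arctan2(r[1,0],r[0,0]))
overlay(load("scene2.pkl"),(340,200,450,300),7,"pics/o2.png",s["eef_pos"],np.arctan2(r[1,0],r[0,0]))
E
```

```text
(no output)
```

View pics/o7.png

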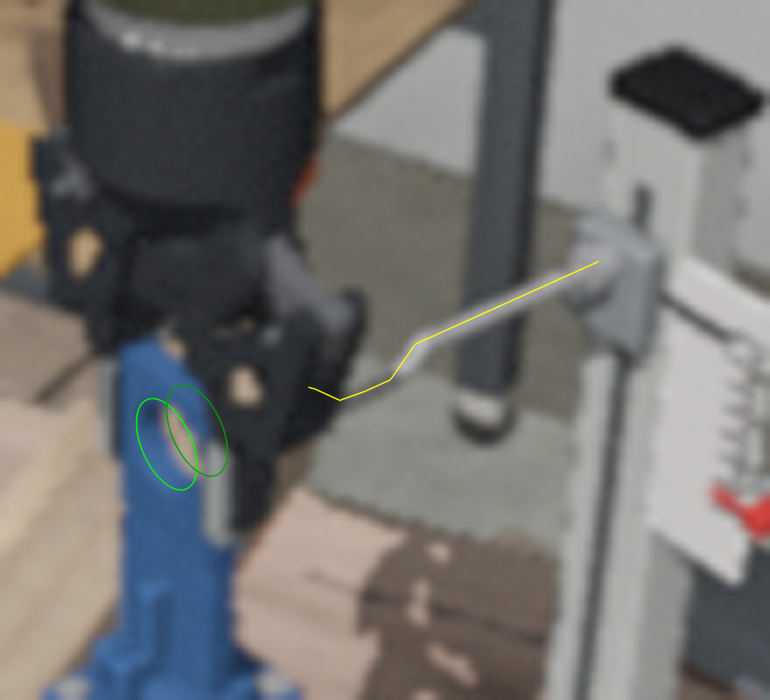

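View pics/o2.png

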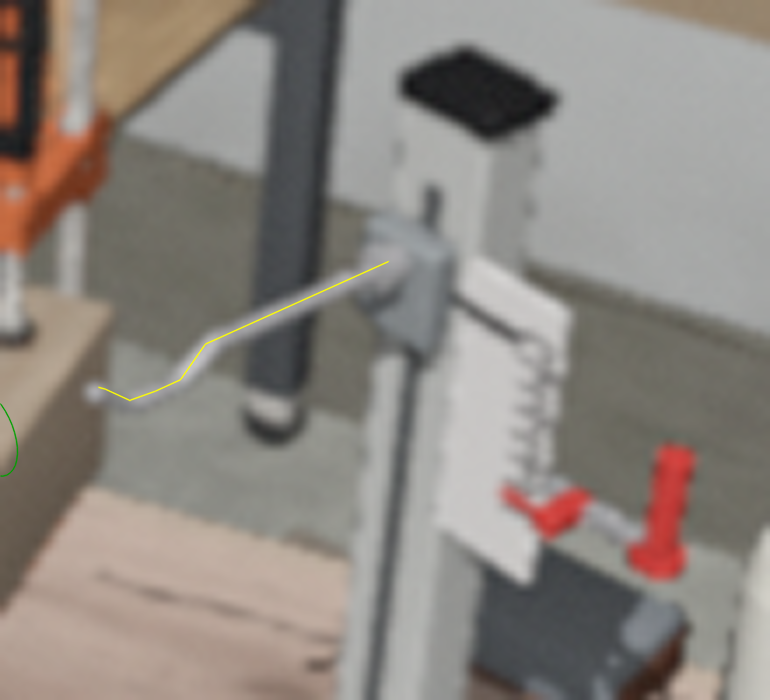

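```bash
python3 - <<'E'
from ov import *
s=ctrl.sense(); r=R(); c=load("scene7.pkl"); overlay(c,(320,240,350,275),16,"pics/o7b.png",s["eef_pos"],np.arctan2(r[1,0],r[0,0]))
crop(c["img"],(320,240,350,275),16,"pics/o7c.png")
i=cv2.imread("pics/o7b.png");j=cv2.imread("pics/o7c.png"); k=np.hstack([i,j]); k=cv2.convertScaleAbs(k,alpha=1.6,beta=10)[:, :]; cv2.imwrite("pics/o7d.png",cv2.resize(k,(800,466)))
E
```

```text
(no output)
```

View pics/o7d.png

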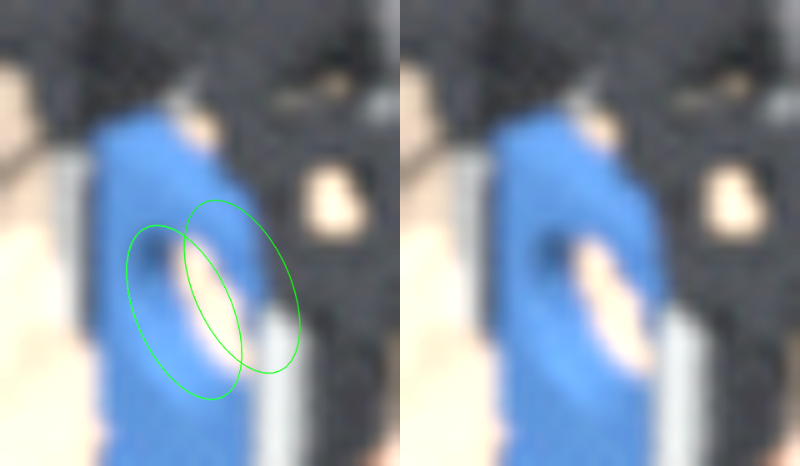

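Request:
jog_arm([
  {"offset": [0.0005,0.004,0.005],"yaw": 0},
  {"offset": [0.0005,0.0086,0.012],"yaw": 0},
  {"offset": [0.0005,0.0086,0.02],"yaw": 0},
  {"offset": [0.0005,0.0086,0.028],"yaw": 0},
  {"offset": [0.0005,0.0086,0.03],"yaw": 0},
  {"offset": [0.0005,0.0086,0.03],"yaw": 0},
  {"offset": [0.0005,0.0086,0.03],"yaw": 0},
])

```text
time_s: 10.63
eef_pos: [412.2, -263.6, 271.6]
ee_rot: [0.542, -0.54, 0.454, -0.457]
force: [0.1, -0.4, -4.6]
grip_width: 0.536
```

```bash
python3 d.py 457.7 -256 270.8; python3 - <<'E'
from ov import *
a,b=snap("8")
s=ctrl.sense(); r=R(); overlay(a,(320,220,410,290),8,"pics/o8.png",s["eef_pos"],np.arctan2(r[1,0],r[0,0]))
E
```

```text
pos [ 412.2 -263.6  271.6] toolx ang -1.4005 y axis [ 5.3e-03 -7.0e-04 -1.0e+00] F [ 0.15 -0.43 -4.56] j [-0.81  0.21  1.57  0.    1.36  0.59] t 10.6333
offset [0.0002 0.001  0.0461]
```

View pics/o8.png

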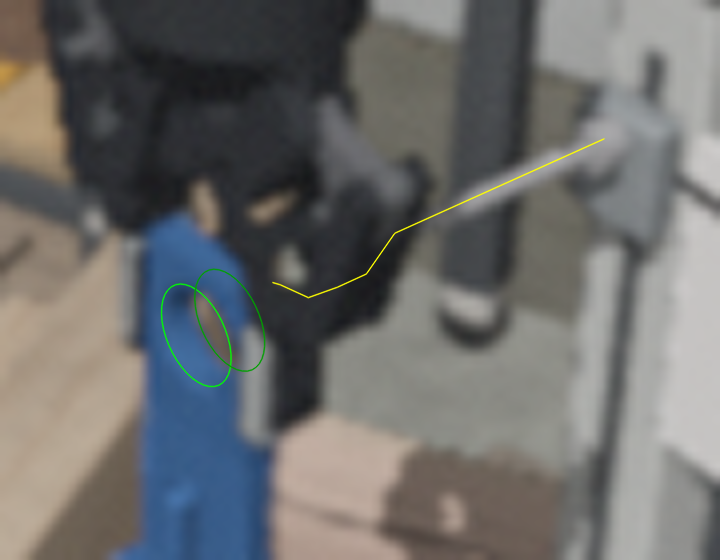

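Request:
jog_arm([
  {"offset": [0.0003,0.001,0.003],"yaw": 0},
  {"offset": [0.0003,0.001,0.006],"yaw": 0},
  {"offset": [0.0003,0.001,0.009],"yaw": 0},
  {"offset": [0.0003,0.001,0.012],"yaw": 0},
  {"offset": [0.0003,0.001,0.015],"yaw": 0},
  {"offset": [0.0003,0.001,0.018],"yaw": 0},
  {"offset": [0.0003,0.001,0.02],"yaw": 0},
  {"offset": [0.0003,0.001,0.02],"yaw": 0},
])

```text
time_s: 11.4
eef_pos: [432.1, -260.5, 270.7]
ee_rot: [0.542, -0.54, 0.454, -0.457]
force: [-0.5, 0.2, -4.9]
grip_width: 0.53
```

```bash
python3 d.py 457.7 -256 270.8; python3 - <<'E'
from ov import *
a,b=snap("9")
s=ctrl.sense(); r=R(); overlay(a,(330,230,380,270),14,"pics/o9.png",s["eef_pos"],np.arctan2(r[1,0],r[0,0]))
crop(a["img"],(330,230,380,270),14,"pics/o9c.png")
E
```

```text
pos [ 432.1 -260.5  270.7] toolx ang -1.4007 y axis [ 5.5e-03 -7.0e-04 -1.0e+00] F [-0.52  0.22 -4.93] j [-0.78  0.25  1.52  0.    1.37  0.62] t 11.4
offset [-0.0001  0.      0.026 ]
```

View pics/o9.png

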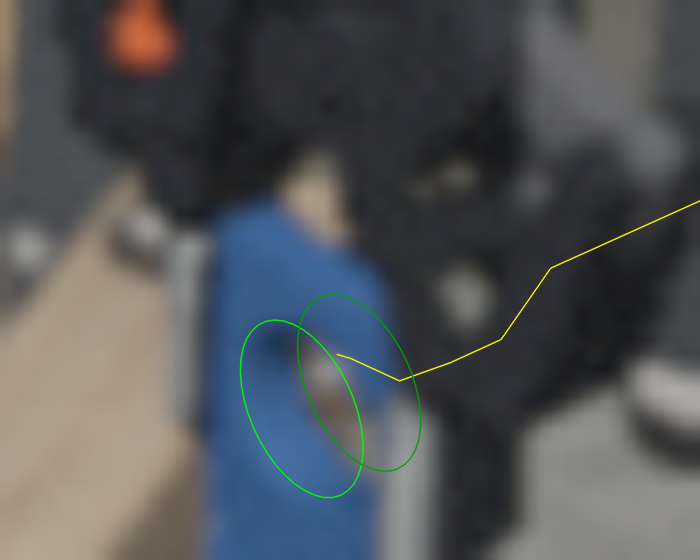

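View pics/o9c.png

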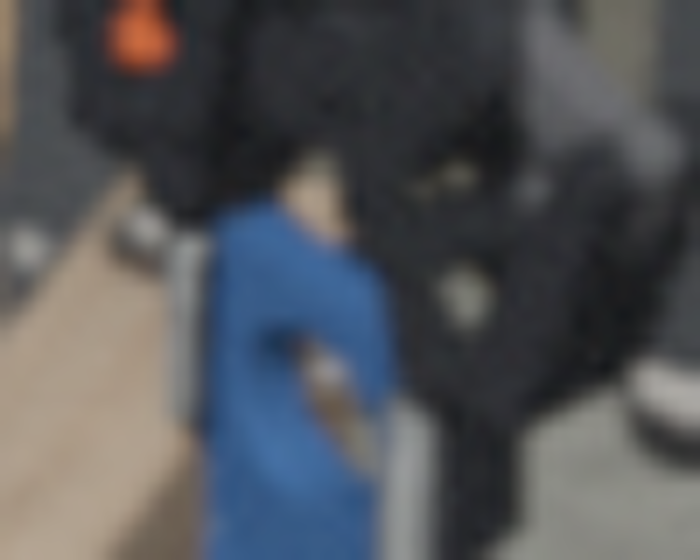

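Request:
jog_arm([
  {"offset": [0,0,0.003],"yaw": 0},
  {"offset": [0,0,0.006],"yaw": 0},
  {"offset": [0,0,0.009],"yaw": 0},
  {"offset": [0,0,0.012],"yaw": 0},
  {"offset": [0,0,0.015],"yaw": 0},
  {"offset": [0,0,0.018],"yaw": 0},
  {"offset": [0,0,0.021],"yaw": 0},
  {"offset": [0,0,0.024],"yaw": 0},
  {"offset": [0,0,0.026],"yaw": 0},
  {"offset": [0,0,0.026],"yaw": 0},
])

```text
time_s: 12.33
eef_pos: [457.7, -256.1, 270.8]
ee_rot: [0.542, -0.54, 0.454, -0.457]
force: [0.1, 0.5, -4.6]
grip_width: 0.529
```

```bash
python3 d.py 457.7 -256 252.8; python3 - <<'E'
from ov import *
F=[]
for i in range(6):
    ctrl.capture("top"); F.append(ctrl.sense()["force"])
print(np.mean(F,0),np.std(F,0))
a,b=snap("10")
s=ctrl.sense(); r=R(); overlay(a,(330,200,430,280),8,"pics/o10.png",s["eef_pos"],np.arctan2(r[1,0],r[0,0]))
E
```

```text
pos [ 457.7 -256.1  270.8] toolx ang -1.4007 y axis [ 5.3e-03 -6.0e-04 -1.0e+00] F [ 0.12  0.54 -4.65] j [-0.74  0.29  1.46  0.    1.38  0.66] t 12.3333
offset [-0.0001  0.018  -0.0001]
[ 0.01656523  0.20733547 -4.33695216] [0.3686915  0.31766714 0.77560516]
```

View pics/o10.png

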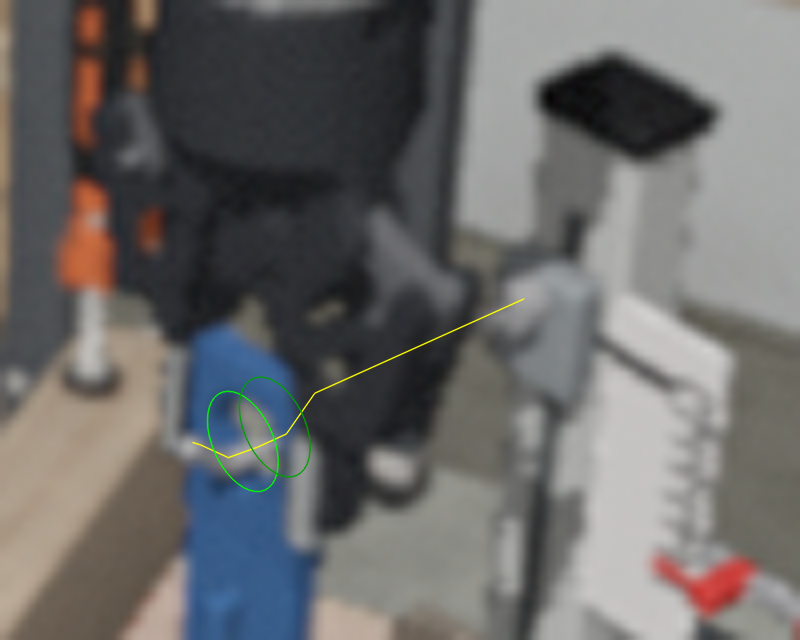

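Request:
jog_arm([
  {"offset": [0,0.002,0],"yaw": 0},
  {"offset": [0,0.004,0],"yaw": 0},
  {"offset": [0,0.006,0],"yaw": 0},
  {"offset": [0,0.008,0],"yaw": 0},
  {"offset": [0,0.01,0],"yaw": 0},
  {"offset": [0,0.012,0],"yaw": 0},
  {"offset": [0,0.014,0],"yaw": 0},
  {"offset": [0,0.015,0],"yaw": 0},
  {"offset": [0,0.016,0],"yaw": 0},
  {"offset": [0,0.017,0],"yaw": 0},
  {"offset": [0,0.018,0],"yaw": 0},
  {"offset": [0,0.019,0],"yaw": 0},
])

```text
time_s: 13.73
eef_pos: [457.4, -256.3, 251.8]
ee_rot: [0.542, -0.54, 0.454, -0.457]
force: [-1.0, 0.9, -4.2]
grip_width: 0.531
```

```bash
cat > meas.py <<'E'
from ov import *
import sys
tag=sys.argv[1]; n=int(sys.argv[2])
F=[]
for i in range(n):
    c=ctrl.capture("scene"); F.append(ctrl.sense()["force"])
F=np.array(F); s=ctrl.sense()
print("t",round(s["time_s"],2),"pos",s["eef_pos"].round(1),"F",F.mean(0).round(2),"sd",F.std(0).round(2), "Fz",F[:,2].round(1))
import pickle; pickle.dump(c,open(f"scene{tag}.pkl","wb"))
crop(c["img"],(330,200,450,290),6,f"pics/m{tag}.png")
E
python3 meas.py 11 8
```

```text
t 14.13 pos [ 457.4 -256.2  251.9] F [-0.1   0.05 -4.53] sd [0.35 0.49 0.38] Fz [-5.  -5.2 -4.3 -4.5 -4.4 -4.6 -4.1 -4.2]
```

View pics/m11.png

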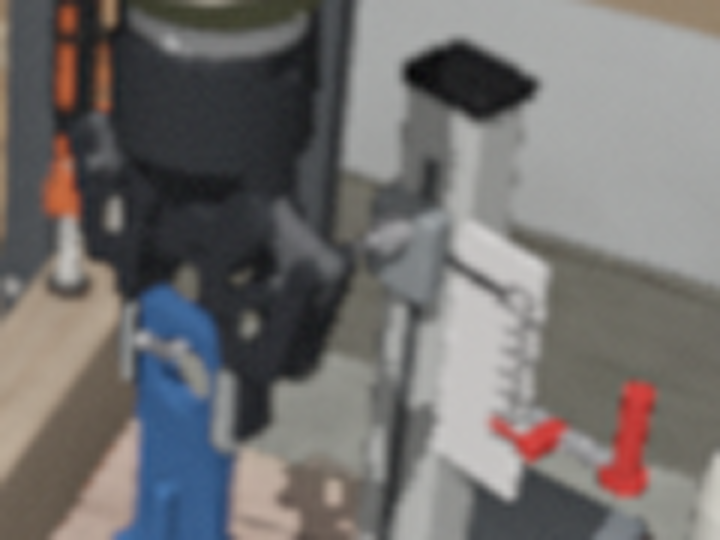

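Request:
jog_arm([
  {"offset": [0,0.001,0],"yaw": 0},
  {"offset": [0,0.0025,0],"yaw": 0},
  {"offset": [0,0.004,0],"yaw": 0},
  {"offset": [0,0.0055,0],"yaw": 0},
  {"offset": [0,0.007,0],"yaw": 0},
  {"offset": [0,0.0085,0],"yaw": 0},
  {"offset": [0,0.01,0],"yaw": 0},
  {"offset": [0,0.0115,0],"yaw": 0},
  {"offset": [0,0.013,0],"yaw": 0},
  {"offset": [0,0.014,0],"yaw": 0},
  {"offset": [0,0.0145,0],"yaw": 0},
  {"offset": [0,0.015,0],"yaw": 0},
])

```text
time_s: 15.13
eef_pos: [457.5, -256.3, 237.0]
ee_rot: [0.542, -0.54, 0.454, -0.457]
force: [-0.5, -0.1, -2.2]
grip_width: 0.53
```

```bash
python3 meas.py 12 12
```

```text
t 15.73 pos [ 457.5 -256.3  236.9] F [-0.75 -0.08 -1.94] sd [0.71 0.49 0.55] Fz [-1.7 -2.9 -0.5 -2.  -1.8 -1.8 -1.8 -2.2 -2.4 -2.2 -2.3 -1.4]
```

View pics/m12.png

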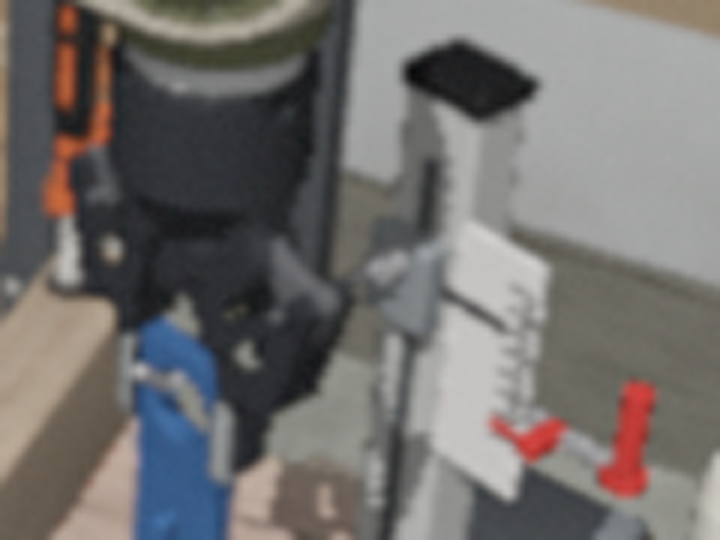

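Request:
jog_arm([
  {"offset": [0,0.001,0],"yaw": 0},
  {"offset": [0,0.0025,0],"yaw": 0},
  {"offset": [0,0.004,0],"yaw": 0},
  {"offset": [0,0.0055,0],"yaw": 0},
  {"offset": [0,0.007,0],"yaw": 0},
  {"offset": [0,0.0085,0],"yaw": 0},
  {"offset": [0,0.0095,0],"yaw": 0},
  {"offset": [0,0.0105,0],"yaw": 0},
  {"offset": [0,0.011,0],"yaw": 0},
  {"offset": [0,0.011,0],"yaw": 0},
])

```text
time_s: 16.57
eef_pos: [457.5, -256.3, 225.9]
ee_rot: [0.542, -0.54, 0.454, -0.457]
force: [-1.5, 0.5, -0.2]
grip_width: 0.535
```

```bash
python3 meas.py 13 24
```

```text
t 17.77 pos [ 457.5 -256.3  225.9] F [-2.04 -0.03 -0.32] sd [0.46 0.38 0.53] Fz [-0.2 -0.8 -0.3  0.3  0.2  0.4 -1.1 -0.3  0.4 -0.2 -1.3 -0.1  0.7 -0.5
 -0.8 -0.7  0.1 -0.2 -0.4 -0.5 -0.1 -0.2 -0.3 -1.6]
```

```bash
python3 - <<'E'
from ov import *
c=load("scene13.pkl"); s=ctrl.sense(); r=R()
overlay(c,(340,225,400,275),13,"pics/o13.png",s["eef_pos"],np.arctan2(r[1,0],r[0,0]),drop=27)
crop(c["img"],(340,225,400,275),13,"pics/o13c.png")
print(s["wrist_torque"], R().T@s["force"])
E
```

```text
[0.04174363 0.28797736 0.00287886] [ 0.05509781  1.56181766 -2.25490841]
```

View pics/o13.png

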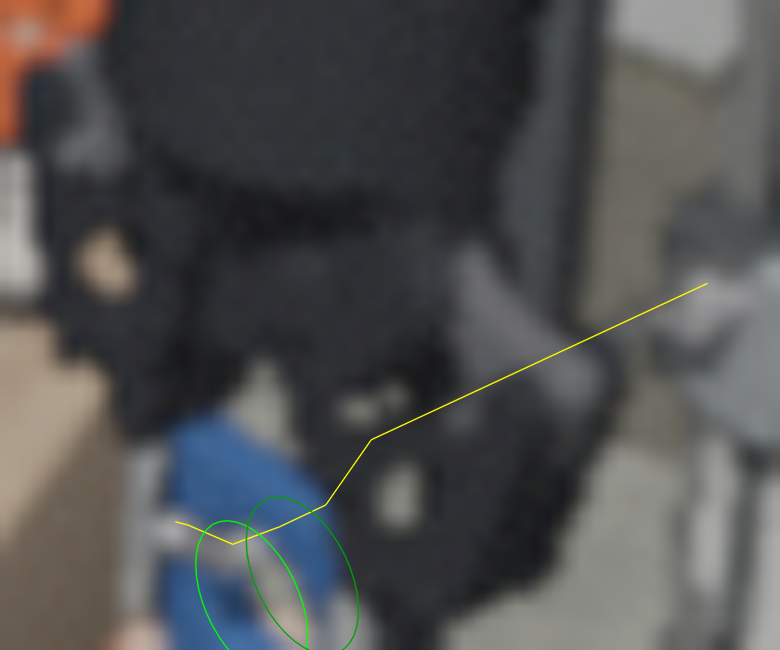

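View pics/o13c.png

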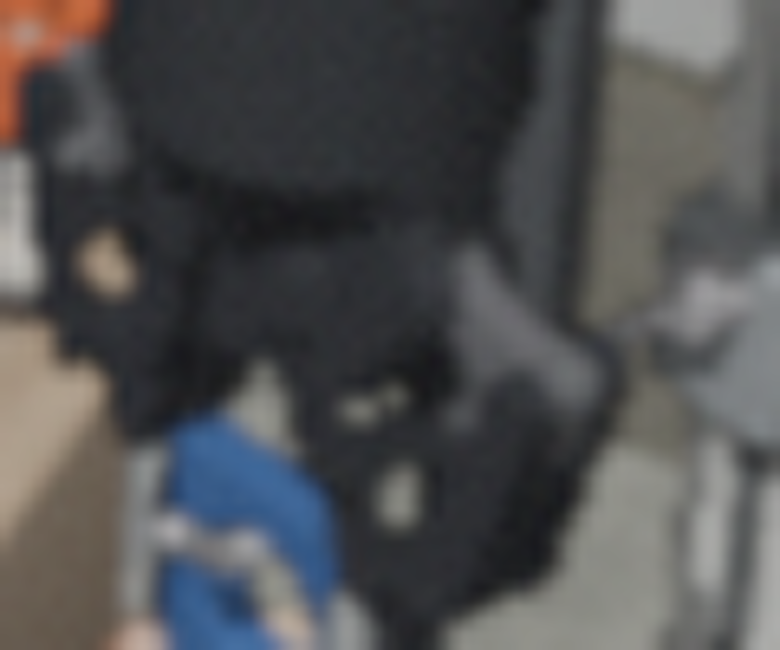

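Request:
jog_arm([
  {"offset": [0,0,-0.0005],"yaw": 0},
  {"offset": [0,0,-0.001],"yaw": 0},
  {"offset": [0,0,-0.0015],"yaw": 0},
  {"offset": [0,0,-0.002],"yaw": 0},
  {"offset": [0,0,-0.0025],"yaw": 0},
  {"offset": [0,0,-0.003],"yaw": 0},
  {"offset": [0,0,-0.003],"yaw": 0},
])

```text
time_s: 18.35
eef_pos: [454.5, -256.8, 225.9]
ee_rot: [0.542, -0.54, 0.454, -0.457]
force: [2.3, 0.3, -0.5]
grip_width: 0.533
```

```bash
python3 meas.py 14 16
```

```text
t 19.15 pos [ 454.5 -256.8  225.9] F [ 1.34  0.38 -0.46] sd [0.48 0.41 0.56] Fz [-0.4 -1.1 -0.7 -1.1 -1.8 -0.2  0.3  0.2 -0.6  0.   0.1  0.2 -0.3 -0.8
 -0.6 -0.6]
```

Request:
jog_arm([
  {"offset": [0,0.0005,0.0002],"yaw": 0},
  {"offset": [0,0.001,0.0004],"yaw": 0},
  {"offset": [0,0.0015,0.0005],"yaw": 0},
  {"offset": [0,0.002,0.0005],"yaw": 0},
  {"offset": [0,0.0022,0.0005],"yaw": 0},
  {"offset": [0,0.0022,0.0005],"yaw": 0},
])

```text
time_s: 19.65
eef_pos: [454.9, -256.7, 223.6]
ee_rot: [0.541, -0.54, 0.454, -0.457]
force: [-1.7, -1.4, 0.6]
grip_width: 0.527
```

```bash
python3 meas.py 15 24
```

```text
t 20.85 pos [ 455.  -256.7  223.7] F [-2.64 -0.44  0.18] sd [0.52 0.56 0.57] Fz [ 0.3  0.9 -1.1  0.2 -0.3 -0.2 -0.1 -0.3 -0.5  0.1  0.6  0.9  0.3 -0.2
  0.4 -0.6  0.3  1.  -0.   0.3  1.   1.1 -0.5  0.7]
```

View pics/m15.png

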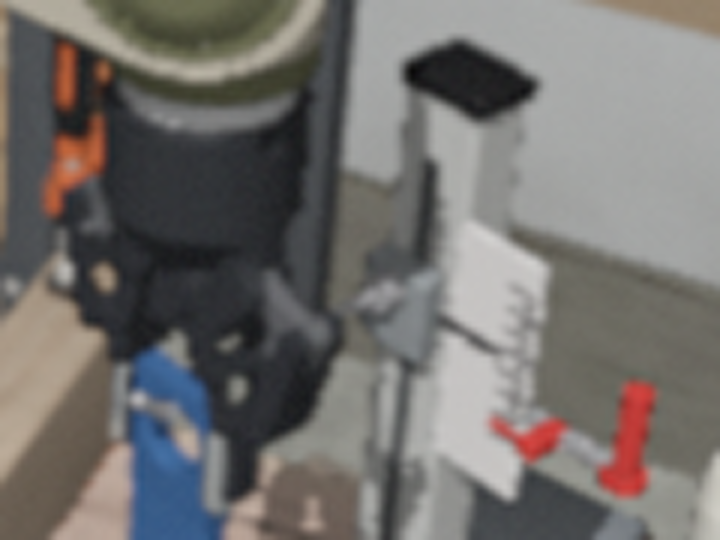

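Request:
jog_arm([
  {"offset": [0,-0.0005,-0.0003],"yaw": 0},
  {"offset": [0,-0.0005,-0.0003],"yaw": 0},
  {"offset": [0,-0.0005,-0.0003],"yaw": 0},
  {"offset": [0,-0.0005,-0.0003],"yaw": 0},
], grip_force=20, fingers=0.03)

```text
time_s: 21.18
eef_pos: [454.9, -256.7, 224.3]
ee_rot: [0.542, -0.54, 0.454, -0.458]
force: [-0.4, -0.3, 0.1]
grip_width: 0.53
```

```bash
python3 meas.py 16 12
```

```text
t 21.78 pos [ 454.8 -256.8  224.2] F [ 1.45  0.21 -0.26] sd [0.63 0.49 0.4 ] Fz [-0.6 -0.3  0.3  0.1 -0.5  0.3 -0.3 -1.   0.  -0.1 -0.3 -0.9]
```

Request:
jog_arm([
  {"offset": [0,0,0],"yaw": 0},
  {"offset": [0,0,0],"yaw": 0},
  {"offset": [0,0,0],"yaw": 0},
  {"offset": [0,0,0],"yaw": 0},
  {"offset": [0,0,0],"yaw": 0},
  {"offset": [0,0,0],"yaw": 0},
], fingers=0.07)

```text
time_s: 22.28
eef_pos: [454.8, -256.8, 224.3]
ee_rot: [0.542, -0.54, 0.454, -0.458]
force: [-0.8, -0.1, 0.3]
grip_width: 0.816
```

```bash
python3 meas.py 17 3
```

```text
t 22.43 pos [ 454.8 -256.8  224.3] F [-0.4   0.1  -0.02] sd [0.32 0.39 0.3 ] Fz [ 0.  -0.4  0.3]
```

View pics/m17.png

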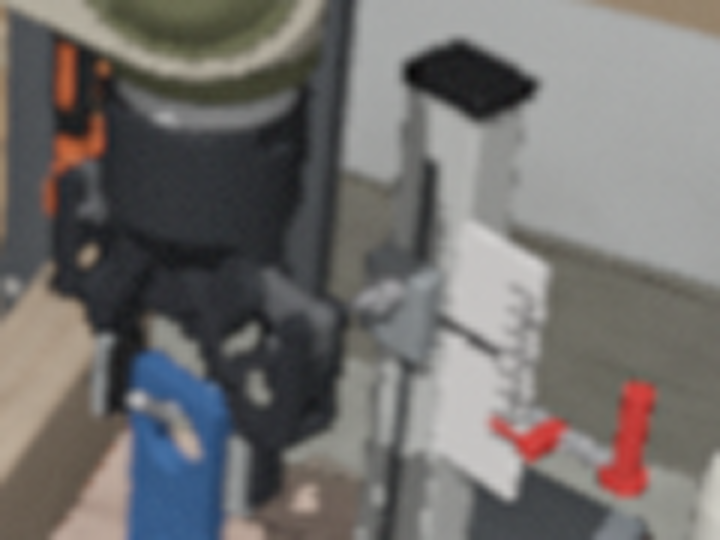

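Request:
jog_arm([
  {"offset": [0,-0.004,0],"yaw": 0},
  {"offset": [0,-0.01,0],"yaw": 0},
  {"offset": [0,-0.018,0],"yaw": 0},
  {"offset": [0,-0.028,0],"yaw": 0},
  {"offset": [0,-0.04,0],"yaw": 0},
  {"offset": [0,-0.055,0],"yaw": 0},
  {"offset": [0,-0.075,0],"yaw": 0},
  {"offset": [0,-0.1,0],"yaw": 0},
  {"offset": [0,-0.13,0],"yaw": 0},
  {"offset": [0,-0.15,0],"yaw": 0},
  {"offset": [0,-0.16,0],"yaw": 0},
])

```text
time_s: 23.35
eef_pos: [454.1, -256.7, 388.0]
ee_rot: [0.542, -0.54, 0.452, -0.459]
force: [0.6, -0.0, 0.4]
grip_width: 0.817
```

```bash
python3 d.py 598 -340 380; python3 - <<'E'
from h import *
a,b=snap("18")
crop(a["img"],(330,190,460,300),6,"pics/s18.png")
crop(b["img"],(340,165,480,285),5,"pics/t18.png")
E
```

```text
pos [ 454.1 -256.7  388. ] toolx ang -1.401 y axis [ 0.0095 -0.0045 -0.9999] F [ 0.59 -0.    0.4 ] j [-0.74  0.25  1.23  0.    1.66  0.66] t 23.35
offset [0.1064 0.0098 0.1277]
```

View pics/s18.png

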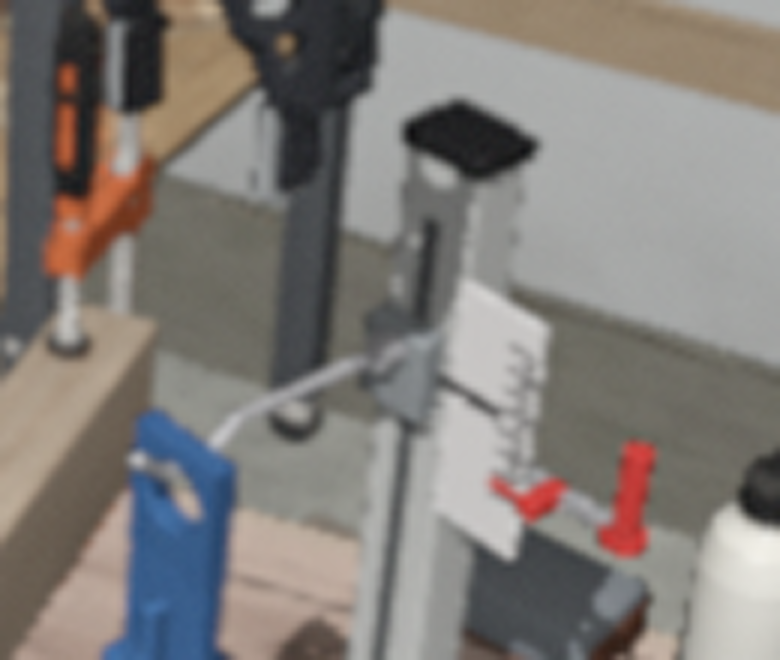

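View pics/t18.png

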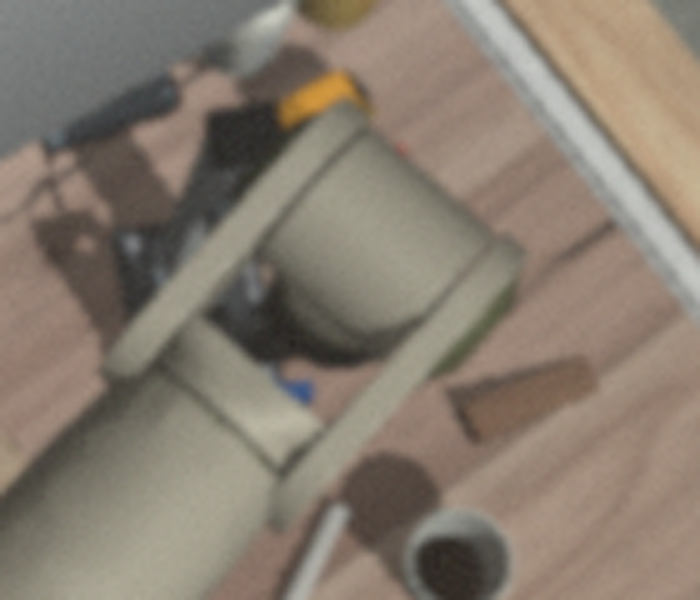

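```bash
python3 - <<'E'
from ov import *
a,b=load("scene2.pkl"),load("top2.pkl")
crop(b["img"],(395,185,430,210),20,"pics/pin_t.png")
c=load("scene18.pkl"); crop(c["img"],(405,225,445,290),9,"pics/pin_s.png")
print("top",tri(a,(436.3,264.1),b,(419.1,195.1)),"disc",tri(a,(433.8,279.6),b,(416.6,200.1)))
print(sw([(0,-107,200),(15,-107,200),(-20,-107,200)]))
E
```

```text
top (array([ 610.03050329, -336.55665295,  248.22337489]), np.float64(0.8797579108456867)) disc (array([ 608.03778379, -337.13264327,  203.77004092]), np.float64(2.9842945030982015))
[[ 598.21339014 -339.67115415  200.        ]
 [ 612.99205661 -337.10385646  200.        ]
 [ 578.50850152 -343.09421772  200.        ]]
```

View pics/pin_t.png

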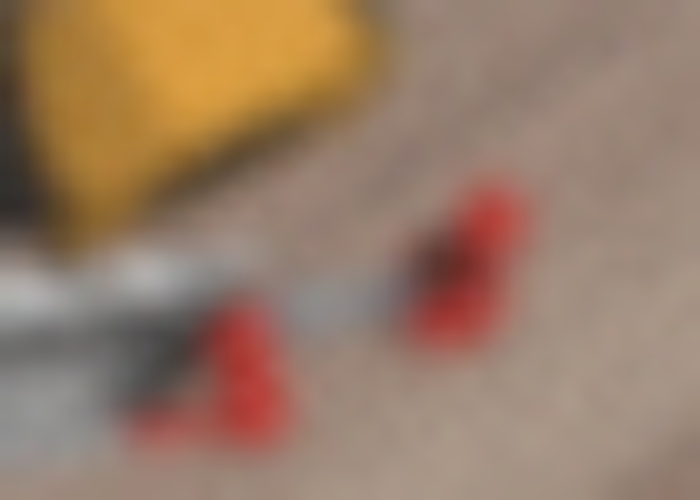

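View pics/pin_s.png

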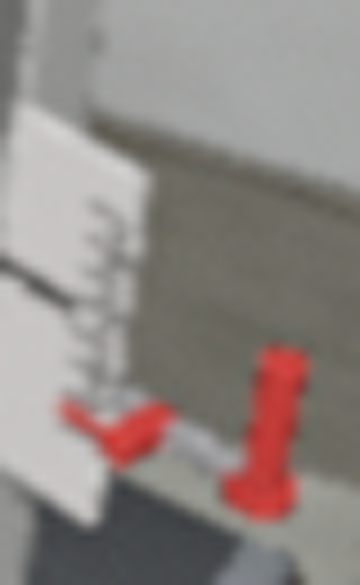

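```bash
python3 - <<'E'
from h import *
a=load("scene2.pkl"); t=np.array([269,327,399.])
az=np.arctan2(327,269)
for lat in (0,60,115,-60,-115):
    print(lat,[proj(a,t+[lat*np.sin(az),-lat*np.cos(az),h])[0].round().tolist() for h in (100,150,200,250,300)])
crop(a["img"],(150,20,250,150),5,"pics/w.png")
E
```

```text
0 [[201.0, 101.0], [199.0, 83.0], [197.0, 64.0], [194.0, 45.0], [192.0, 25.0]]
60 [[221.0, 102.0], [219.0, 84.0], [217.0, 65.0], [215.0, 46.0], [213.0, 25.0]]
115 [[239.0, 103.0], [238.0, 85.0], [236.0, 66.0], [235.0, 46.0], [233.0, 26.0]]
-60 [[182.0, 99.0], [179.0, 82.0], [177.0, 63.0], [174.0, 44.0], [171.0, 25.0]]
-115 [[165.0, 98.0], [162.0, 81.0], [159.0, 63.0], [156.0, 44.0], [153.0, 24.0]]
```

View pics/w.png

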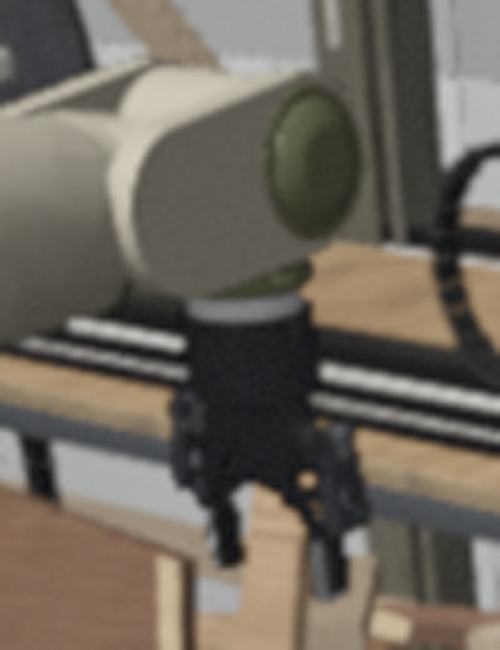

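```bash
python3 d.py 609 -337 370
```

```text
pos [ 454.1 -256.8  385.9] toolx ang -1.4011 y axis [ 0.008  -0.0031 -1.    ] F [-1.03  0.02 -0.63] j [-0.74  0.25  1.23  0.    1.65  0.66] t 23.45
offset [0.1052 0.0174 0.139 ]
```

Request:
jog_arm([
  {"offset": [0.01,0,0.01],"yaw": -0.1},
  {"offset": [0.02,0,0.025],"yaw": -0.22},
  {"offset": [0.035,0,0.04],"yaw": -0.34},
  {"offset": [0.05,0,0.055],"yaw": -0.46},
  {"offset": [0.065,0,0.075],"yaw": -0.58},
  {"offset": [0.08,0,0.095],"yaw": -0.7},
  {"offset": [0.095,0,0.115],"yaw": -0.82},
  {"offset": [0.105,0,0.13],"yaw": -0.94},
  {"offset": [0.105,0,0.139],"yaw": -1.06},
  {"offset": [0.105,0,0.139],"yaw": -1.18},
  {"offset": [0.105,0,0.139],"yaw": -1.3},
  {"offset": [0.105,0,0.139],"yaw": -1.42},
], fingers=0.045)

```text
time_s: 24.45
eef_pos: [609.1, -336.8, 385.1]
ee_rot: [-0.707, 0.707, 0.011, -0.007]
force: [-0.2, 1.1, 0.6]
grip_width: 0.526
```

```bash
python3 d.py 609 -337 300
```

```text
pos [ 609.1 -336.8  385.1] toolx ang 0.0251 y axis [ 0.0054 -0.001  -1.    ] F [-0.16  1.14  0.55] j [-0.67  0.75  0.47  0.    1.92 -0.7 ] t 24.45
offset [-0.0006  0.0851 -0.    ]
```

Request:
jog_arm([
  {"offset": [0,0.01,0],"yaw": -0.07},
  {"offset": [0,0.025,0],"yaw": -0.145},
  {"offset": [0,0.045,0],"yaw": -0.145},
  {"offset": [0,0.065,0],"yaw": -0.145},
  {"offset": [0,0.08,0],"yaw": -0.145},
  {"offset": [0,0.09,0],"yaw": -0.145},
  {"offset": [0,0.09,0],"yaw": -0.145},
  {"offset": [0,0.09,0],"yaw": -0.145},
])

```text
time_s: 25.12
eef_pos: [609.4, -336.8, 293.9]
ee_rot: [0.705, -0.704, -0.061, 0.059]
force: [-0.3, 0.3, 0.6]
grip_width: 0.523
```

```bash
python3 d.py 609 -337 230; python3 - <<'E'
from ov import *
a,b=snap("19")
crop(a["img"],(340,190,460,300),6,"pics/s19.png")
p=ctrl.sense()["eef_pos"]
f=lambda P:((proj(a,P)-[340,190]+.5)*6-.5).round().tolist()
print("tcp",f([p]),"tip",f([p+[0,0,-10]]),"pin top pred",f([[609,-337,247]]),"below tcp at 247",f([[p[0],p[1],247]]))
for d in ([10,0,0],[0,10,0],[0,0,10]): print(d, (np.array(f([np.array([609,-337,247])+d]))-f([[609,-337,247]])))
E
```

```text
pos [ 609.4 -336.8  293.9] toolx ang 0.17 y axis [ 3.4e-03  5.0e-04 -1.0e+00] F [-0.3   0.28  0.56] j [-0.67  0.71  0.77  0.    1.66 -0.84] t 25.1167
offset [-0.0007  0.0639 -0.0002]
tcp [[600.0, 345.0]] tip [[596.0, 367.0]] pin top pred [[580.0, 451.0]] below tcp at 247 [[581.0, 450.0]]
[10, 0, 0] [[20. -7.]]
[0, 10, 0] [[-17. -14.]]
[0, 0, 10] [[  4. -21.]]
```

View pics/s19.png

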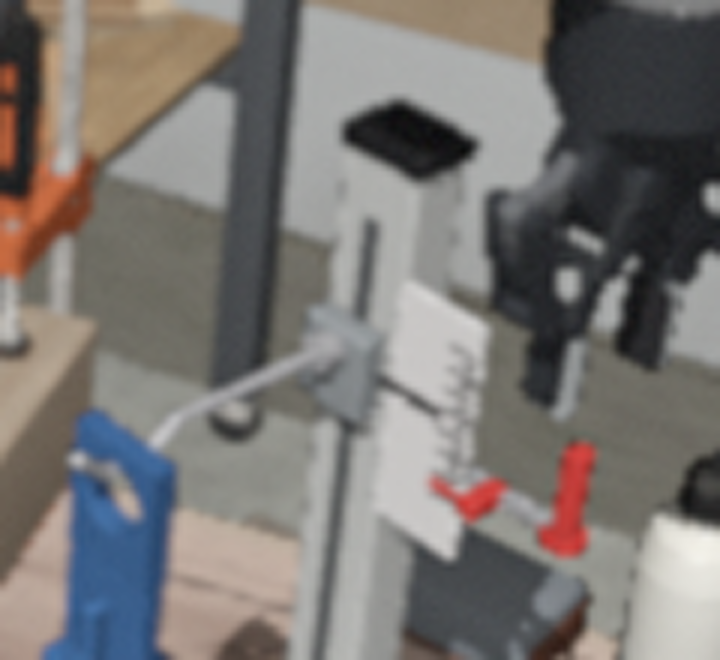

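View pics/top19.png

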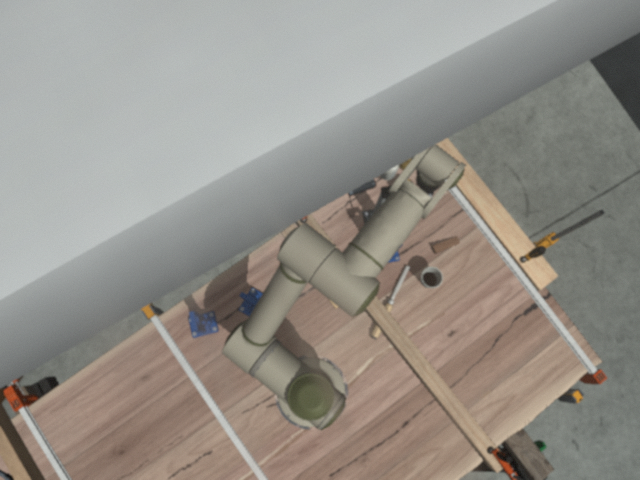

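Request:
jog_arm([
  {"offset": [0,0.012,0],"yaw": 0},
  {"offset": [0,0.025,0],"yaw": 0},
  {"offset": [0,0.038,0],"yaw": 0},
  {"offset": [0,0.048,0],"yaw": 0},
  {"offset": [0,0.055,0],"yaw": 0},
  {"offset": [0,0.059,0],"yaw": 0},
  {"offset": [0,0.059,0],"yaw": 0},
  {"offset": [0,0.059,0],"yaw": 0},
])

```text
time_s: 25.88
eef_pos: [610.2, -337.2, 237.2]
ee_rot: [-0.704, 0.705, 0.062, -0.058]
force: [0.4, 0.2, -0.6]
grip_width: 0.529
```

```bash
python3 d.py 609 -337 235; python3 - <<'E'
from ov import *
a,b=snap("20")
crop(a["img"],(340,190,460,300),6,"pics/s20.png")
E
```

```text
pos [ 610.2 -337.2  237.2] toolx ang 0.1701 y axis [ 0.0065 -0.002  -1.    ] F [ 0.43  0.2  -0.59] j [-0.67  0.72  0.89  0.    1.52 -0.84] t 25.8833
offset [-0.0012  0.0022  0.0004]
```

View pics/s20.png

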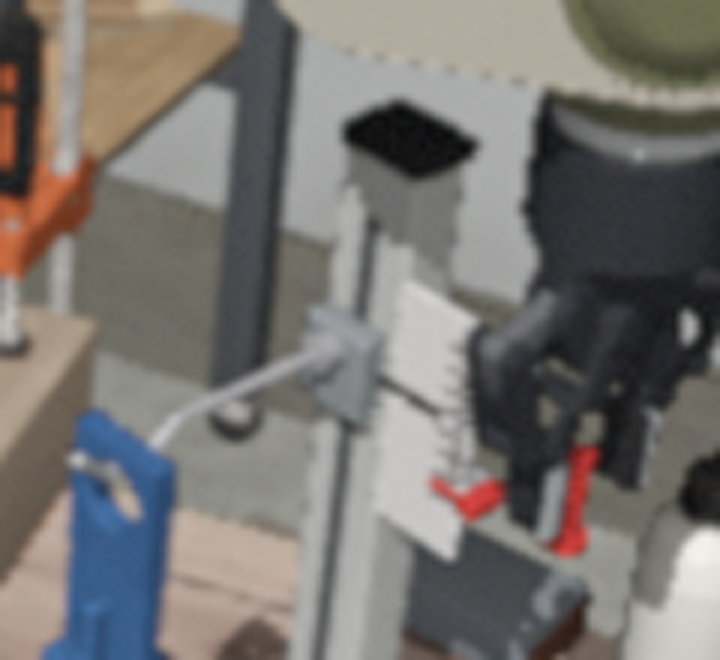

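Request:
jog_arm([
  {"offset": [-0.001,0,0],"yaw": 0},
  {"offset": [-0.001,0,0],"yaw": 0},
  {"offset": [-0.001,0,0],"yaw": 0},
  {"offset": [-0.001,0,0],"yaw": 0},
  {"offset": [-0.001,0,0],"yaw": 0},
  {"offset": [-0.001,0,0],"yaw": 0},
  {"offset": [-0.001,0,0],"yaw": 0},
], fingers=0.005, grip_force=20)

```text
time_s: 26.57
eef_pos: [607.4, -337.9, 237.4]
ee_rot: [-0.704, 0.705, 0.06, -0.059]
force: [-11.6, 0.3, 1.8]
grip_width: 0.135
```

```bash
python3 d.py 609 -337 235; python3 - <<'E'
from ov import *
a,b=snap("21")
crop(a["img"],(400,230,460,290),11,"pics/s21.png")
E
```

```text
pos [ 607.4 -337.9  237.4] toolx ang 0.1689 y axis [ 0.0019 -0.0019 -1.    ] F [-11.61   0.34   1.8 ] j [-0.68  0.72  0.89 -0.    1.53 -0.84] t 26.5667
offset [0.0017 0.0024 0.0007]
```

View pics/s21.png

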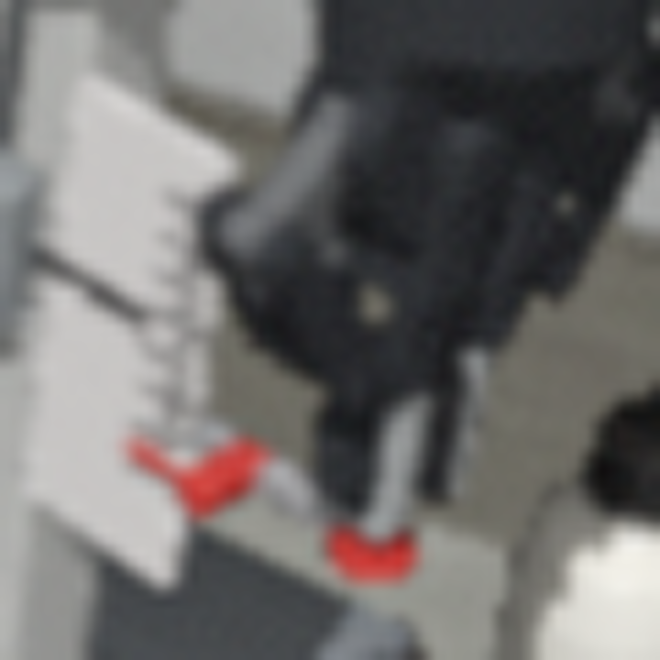

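Request:
jog_arm([
  {"offset": [-0.001,-0.002,0],"yaw": 0},
  {"offset": [-0.001,-0.005,0],"yaw": 0},
  {"offset": [-0.001,-0.009,0],"yaw": 0},
  {"offset": [-0.001,-0.013,0],"yaw": 0},
  {"offset": [-0.001,-0.017,0],"yaw": 0},
  {"offset": [-0.001,-0.02,0],"yaw": 0},
  {"offset": [-0.001,-0.023,0],"yaw": 0},
  {"offset": [-0.001,-0.025,0],"yaw": 0},
  {"offset": [-0.001,-0.025,0],"yaw": 0},
  {"offset": [-0.001,-0.025,0],"yaw": 0},
])

```text
time_s: 27.5
eef_pos: [606.9, -338.0, 263.2]
ee_rot: [-0.704, 0.706, 0.061, -0.059]
force: [4.3, -0.4, 1.6]
grip_width: 0.131
```

```bash
python3 d.py 609 -337 235; python3 - <<'E'
from ov import *
a,b=snap("22")
crop(a["img"],(400,230,450,280),14,"pics/s22.png")
A=load("scene21.pkl"); crop(A["img"],(400,230,450,280),14,"pics/s21b.png")
f=lambda P:((proj(a,P)-[400,230]+.5)*14-.5).round()
o=sw([(0,-65,220)])[0]
for d in ([0,0,10],[0,-5,0],[5,0,0]): print(d,(f(sw([np.array([0,-65,220])+d]))-f([o])))
E
```

```text
pos [ 606.9 -338.   263.2] toolx ang 0.1692 y axis [ 0.0037 -0.0027 -1.    ] F [ 4.28 -0.37  1.61] j [-0.68  0.71  0.85  0.    1.58 -0.85] t 27.5
offset [0.0022 0.0283 0.0007]
[0, 0, 10] [[  7. -48.]]
[0, -5, 0] [[22. 14.]]
[5, 0, 0] [[ 20. -11.]]
```

View pics/s22.png

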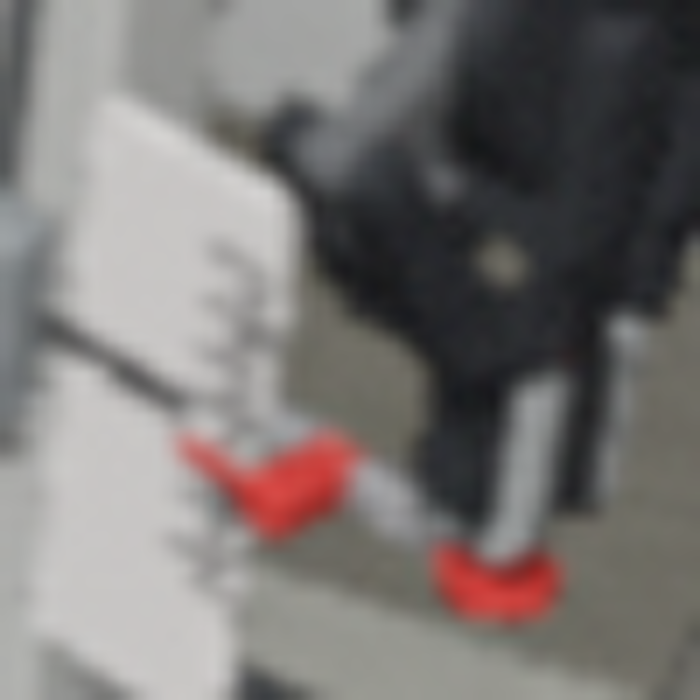

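View pics/s21b.png

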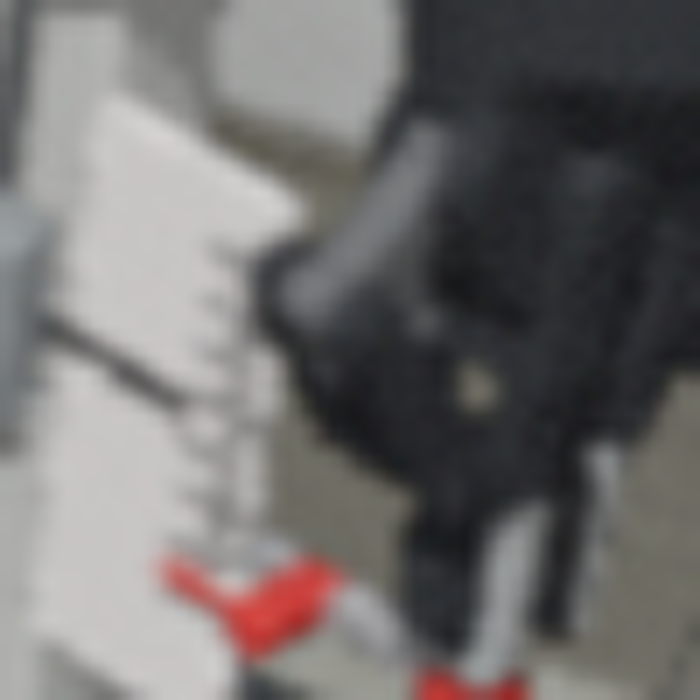

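```bash
python3 - <<'E'
from ov import *
a,b=load("scene2.pkl"),load("top2.pkl")
i=b["img"][185:215,375:412,::-1]; i=cv2.convertScaleAbs(cv2.resize(i,None,fx=20,fy=20,interpolation=cv2.INTER_CUBIC),alpha=1.3,beta=0); cv2.imwrite("pics/ptr_t.png",i)
crop(a["img"],(400,235,425,275),15,"pics/ptr_s.png")
A=load("scene18.pkl"); crop(A["img"],(400,235,425,275),15,"pics/ptr_s18.png")
cv2.imwrite("pics/ptr_ss.png",np.hstack([cv2.imread("pics/ptr_s.png"),cv2.imread("pics/ptr_s18.png")]))
E
```

```text
(no output)
```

View pics/ptr_t.png

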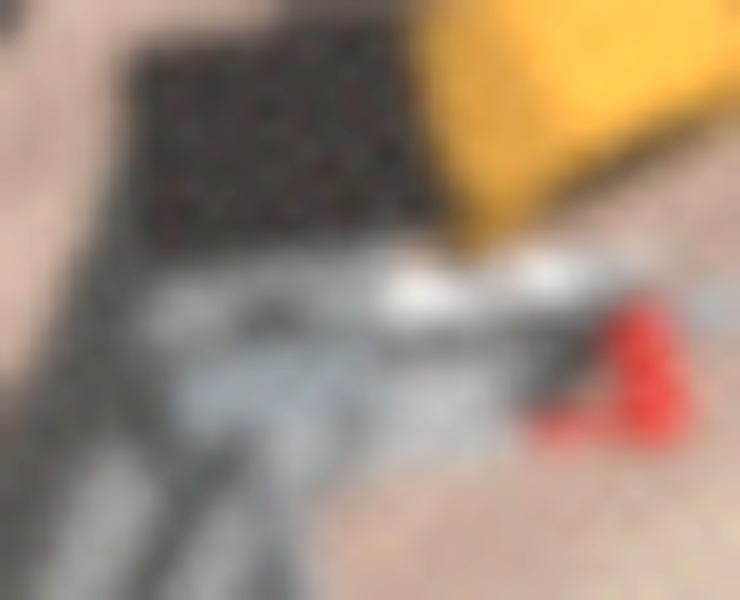

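View pics/ptr_ss.png

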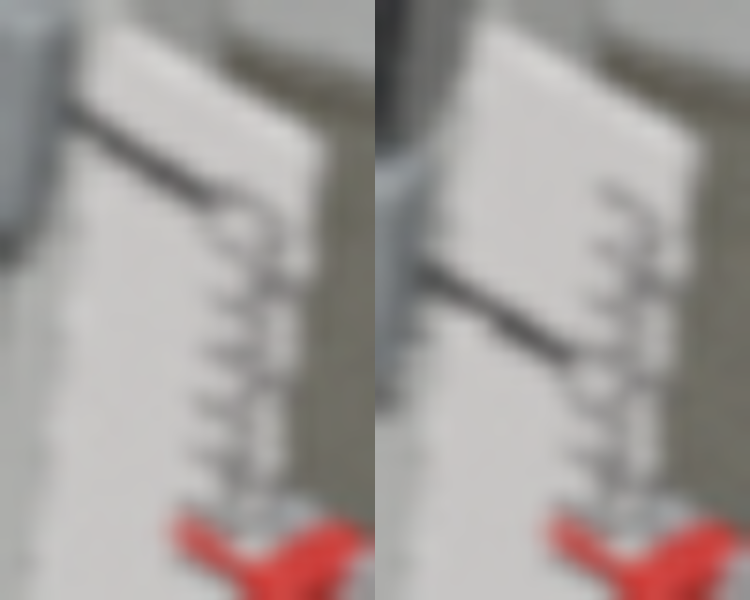

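```bash
python3 - <<'E'
from ov import *
a,b=load("scene2.pkl"),load("top2.pkl")
def loc(w):
    c,s=np.cos(SC[2]),np.sin(SC[2]); d=w[:2]-SC[:2]; return np.r_[c*d[0]+s*d[1],-s*d[0]+c*d[1],w[2]].round(1)
q=lambda x,y,f,ox,oy:((x+.5)/f-.5+ox,(y+.5)/f-.5+oy)
for n,ps,pt in (("marker tip",(172,525),(535,425)),("pointer tip",(214,206),(575,335))):
    w,g=tri(a,q(*ps,15,400,235),b,q(*pt,20,375,185)); print(n,w.round(1),loc(w),g)
    # fix height-free: intersect scene ray with plane scale-x = 0..-10
    o,d=ray(a,q(*ps,15,400,235)); 
    u=np.array([np.cos(SC[2]),np.sin(SC[2]),0])
    for X in(-15,-10,-5,0): 
        k=(X-(o-np.r_[SC[:2],0])@u)/(d@u); print(X,loc(o+k*d))
E
```

```text
marker tip [ 584.9 -285.   207.1] [ -3.8 -50.8 207.1] 4.245151946574089
-15 [-15.  -57.1 215.4]
-10 [-10.  -53.2 210.8]
-5 [ -5.  -49.2 206.2]
0 [  0.  -45.3 201.5]
pointer tip [ 584.  -283.   267.7] [ -4.3 -48.8 267.7] 1.6669943975595733
-15 [-15.  -56.2 275.9]
-10 [-10.  -52.3 271.7]
-5 [ -5.  -48.3 267.6]
0 [ -0.  -44.4 263.4]
```

Request:
jog_arm([
  {"offset": [0,-0.001,0],"yaw": 0},
  {"offset": [0,-0.002,0],"yaw": 0},
  {"offset": [0,-0.003,0],"yaw": 0},
  {"offset": [0,-0.004,0],"yaw": 0},
  {"offset": [0,-0.005,0],"yaw": 0},
  {"offset": [0,-0.006,0],"yaw": 0},
  {"offset": [0,-0.006,0],"yaw": 0},
  {"offset": [0,-0.006,0],"yaw": 0},
  {"offset": [0,-0.006,0],"yaw": 0},
])

```text
time_s: 28.35
eef_pos: [606.8, -338.0, 269.5]
ee_rot: [-0.703, 0.706, 0.061, -0.058]
force: [4.0, -0.5, -0.8]
grip_width: 0.13
```

```bash
python3 d.py 609 -337 235; python3 - <<'E'
from ov import *
a,b=snap("23")
crop(a["img"],(395,240,435,275),18,"pics/s23.png")
def loc(w):
    c,s=np.cos(SC[2]),np.sin(SC[2]); d=w[:2]-SC[:2]; return np.r_[c*d[0]+s*d[1],-s*d[0]+c*d[1],w[2]].round(1)
E
```

```text
pos [ 606.8 -338.   269.5] toolx ang 0.1692 y axis [ 0.0041 -0.003  -1.    ] F [ 4.02 -0.53 -0.82] j [-0.68  0.71  0.83  0.    1.6  -0.85] t 28.35
offset [0.0022 0.0345 0.0007]
```

View pics/s23.png

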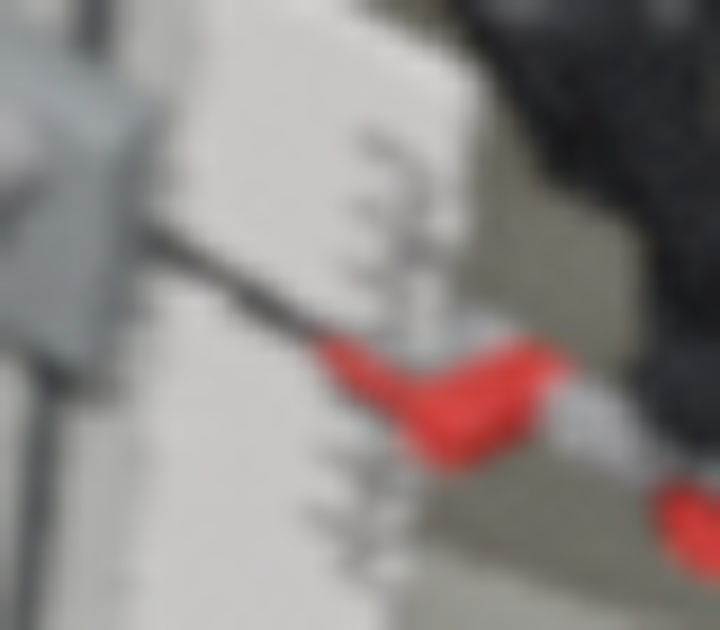

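Request:
jog_arm([
  {"offset": [0,0,0],"yaw": 0},
  {"offset": [0,0,0],"yaw": 0},
  {"offset": [0,0,0],"yaw": 0},
  {"offset": [0,0,0],"yaw": 0},
  {"offset": [0,0,0],"yaw": 0},
  {"offset": [0,0,0],"yaw": 0},
], fingers=0.045)

```text
time_s: 28.95
eef_pos: [606.7, -338.0, 269.5]
ee_rot: [-0.703, 0.706, 0.061, -0.058]
force: [-0.2, 0.2, 0.5]
grip_width: 0.53
```

```bash
python3 d.py 609 -337 235; python3 - <<'E'
from ov import *
a,b=snap("24")
crop(a["img"],(395,230,455,285),13,"pics/s24.png")
E
```

```text
pos [ 606.7 -338.   269.5] toolx ang 0.1691 y axis [ 0.0038 -0.0029 -1.    ] F [-0.18  0.17  0.47] j [-0.68  0.71  0.83  0.    1.6  -0.85] t 28.95
offset [0.0023 0.0345 0.0008]
```

View pics/s24.png

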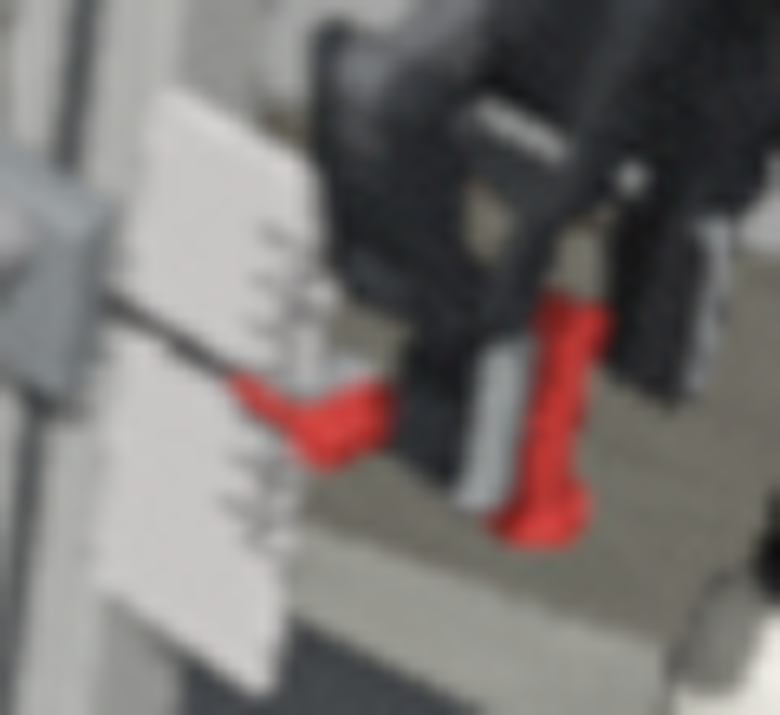

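Request:
jog_arm([
  {"offset": [0,-0.005,0],"yaw": 0},
  {"offset": [0,-0.015,0],"yaw": 0},
  {"offset": [0,-0.03,0],"yaw": 0},
  {"offset": [0,-0.05,0],"yaw": 0},
  {"offset": [0,-0.075,0],"yaw": 0},
  {"offset": [0,-0.1,0],"yaw": 0},
  {"offset": [0,-0.115,0],"yaw": 0},
  {"offset": [0,-0.12,0],"yaw": 0},
  {"offset": [0,-0.12,0],"yaw": 0},
])

```text
time_s: 29.8
eef_pos: [606.4, -337.7, 391.0]
ee_rot: [-0.703, 0.706, 0.062, -0.058]
force: [0.3, -0.8, -0.0]
grip_width: 0.527
```

```bash
python3 d.py 609 -337 235; python3 - <<'E'
from ov import *
a,b=snap("25")
crop(a["img"],(395,230,455,285),13,"pics/s25.png")
crop(a["img"],(300,180,480,340),4.4,"pics/s25b.png")
E
```

```text
pos [ 606.4 -337.7  391. ] toolx ang 0.1692 y axis [ 0.0062 -0.0048 -1.    ] F [ 0.3  -0.83 -0.04] j [-0.68  0.74  0.46  0.    1.93 -0.85] t 29.8
offset [0.0018 0.156  0.0012]
```

View pics/s25.png

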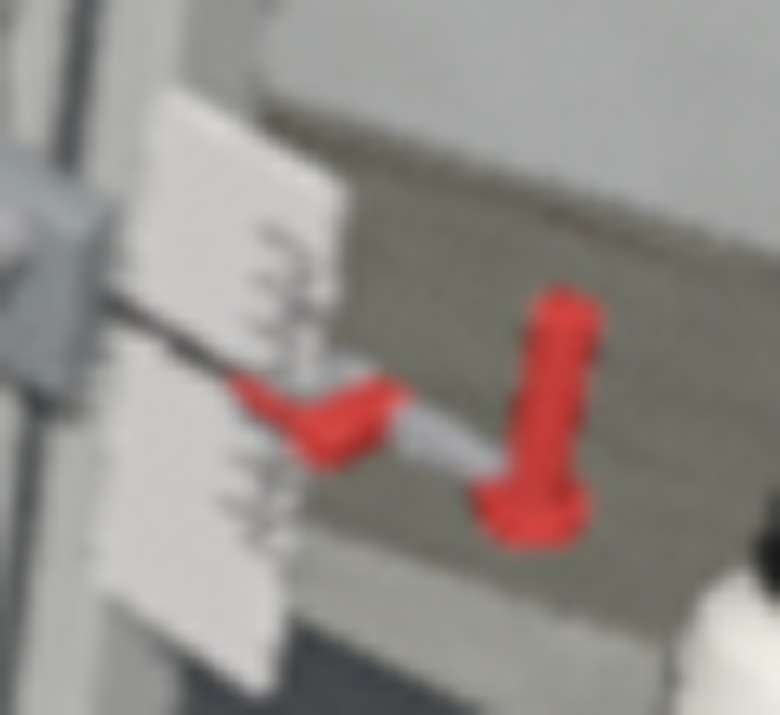

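View pics/s25b.png

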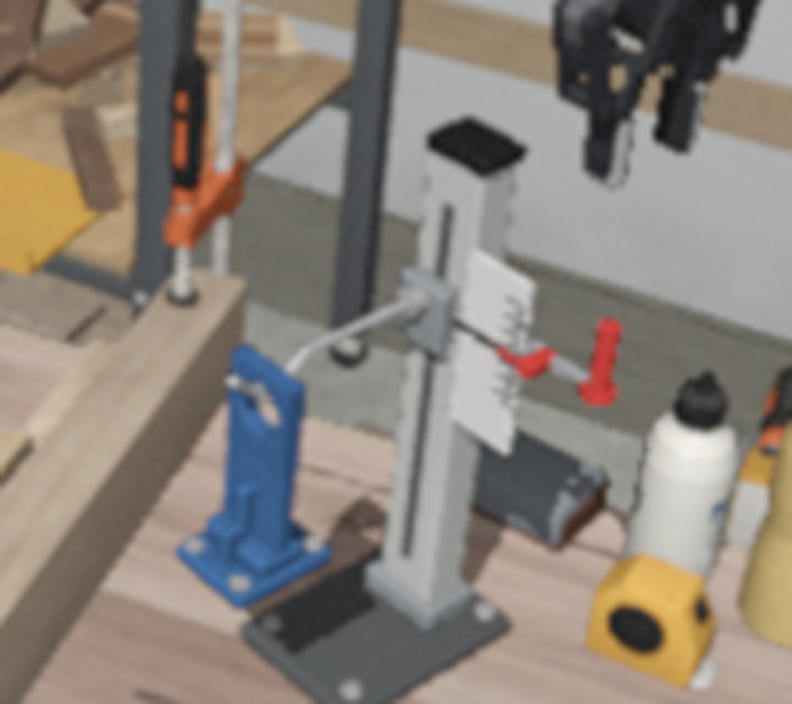

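```bash
python3 - <<'E'
from h import *
A,B=load("scene25.pkl")["img"],ctrl.capture("scene")["img"]
d=np.abs(A.astype(int)-B)[210:330,330:440].mean(); print("diff",d, ctrl.sense()["time_s"], np.abs(ctrl.sense()["dq"]).max())
print(ctrl.finish_job())
E
```

```text
diff 0.910530303030303 29.95 0.0033017252349546015
the job is handed in; nothing more can be done
None
```

The smallest blue casting is hanging by its eye in the hook's dip, the red marker is level with the black pointer, and I handed the job in at about 30 s. The hand-in gave no verdict, so what follows rests on my own checks.

**Hanging:** I gripped the casting across its lug and put the eye on over the hook tip. I then lowered it in small steps until the vertical force on the tool fell from about −4.5 N to about −0.3 N. The hook had travelled about 29 mm by then, which fits 4.5 N on the 160 N/m spring. After I let go, the tool force was about 0 and the hook was at the same height.

**Marker:** I raised it about 32 mm and let go. It stayed put and stood level with the pointer within about 1–2 mm in the last picture.

**Last pictures:** the casting was hanging still, the gripper was well clear of everything, and the tape measure and sanding block, the bystanders in my last close-up, looked unmoved. I did not measure any bystander's position.

**What disagreed:**
- **Camera offset:** the scene camera and my fit of the scale differed by about 1 px (2–3 mm). I allowed for it by looking again before threading the eye.
- **Sideways force:** during the lowering, the horizontal force swung between about −2.6 N and +1.5 N. I took this to be friction on the hook; it was gone after release.
- **Pin grip:** the first grip on the marker pin was slightly off centre and pushed sideways with about 12 N. I re-centred before lifting.

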